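Change the HPLC columns: old ones into the storage case, new one on the studs

ROBOT

A 7-joint arm with a two-finger parallel gripper is mounted at the origin on the work surface. World frame = base frame: x ahead of the robot, y to its left, z up, the work surface at z = 0. Lengths are in mm, angles in rad, forces in N, time in s.
With the tool pointing down it reaches from about 400 to 850 mm from the base axis. Payload 6.9 kg.
Tool frame: the origin (TCP) lies at the very end of the fingers, on their centre line; the grasp point (between the pads) lies r.tcp_to_grasp behind it (r.tcp_to_grasp is the distance from the TCP to the grasp point, in mm); z points along the fingers, y is the line along which they close (so a half turn about z gives the same grasp; the last joint's range is limited). The gripper opens to 85 mm and grips with 20 to 120 N. Pads are 22 mm wide; open, the fingers measure 114 mm over their backs; the gripper's body (76 mm by 85 mm) begins 54 mm behind the grasp point. The pads swing forward as they close: fully open they stand 13 mm farther back than shut.
Start: joints at [-1.03, 0.507, -0.238, 1.5, 0.126, 1.149, -0.155], TCP at [263.851, 566.563, 231.275] pointing down, gripper open.
Joint ranges: [-3.08, 3.08], [-0.24, 2.05], [-1.43, 1.35], [0, 2.5], [-1.52, 4.66], [0.17, 1.96], [-2.89, 2.89]. Speed limits (rad/s): [2.39, 2.39, 3.14, 3.14, 3.14, 3.14, 3.14].

INTERFACE

Orientations are given as a unit quaternion [w, x, y, z].
In Python, from station import r gives the robot as it stands.
- The arm moves only by the tool arm_command, never from a script. Its argument "increments" is a list of rows, each a list of 5 numbers: the finger opening in m, from 0 to 0.0854, then the shift along the tool's x, y, z in m, then the turn about the tool's z in rad. In form: [[hand, dx, dy, dz, turn], ...]. A call has 1 to 5 rows; each row is the pose to reach, as a shift and turn from the pose commanded when the call began, along the tool's axes at that moment; what a row does not reach only later rows make up. A row lasts 1/12 s, in which the tool goes at most 41.7 mm and 7.16 degrees, less where a joint would pass 70% of its speed; a pose out of reach is approached as far as the arm can. A call with a gripper value outside its range is refused whole. The fingers move at their own pace and stop on an object; "grip_force" is the grip in N (left out, the last holds). Time passes only in rows, so rows that repeat a pose let the fingers close. It gives the time, the measured TCP pose, the force, the opening and the grip force at its end, in the units of the state.
- r.read_state(): the state, without advancing time (a new reading comes with each control period).
- r.grab_frame(name): name is "side" or "top" or "wrist"; returns the picture (400x640x3 uint8, red, green, blue); there is no depth.
- r.camera_model(name): a dict with "fovy" (degrees; the focal length in pixels is half the picture's height over the tangent of half this angle, whatever the lens; pixels are square), "cx", "cy" (the principal point, pixels), "extrinsics" (4x4, takes a point from world to camera coordinates). Camera axes: x right, y up, looking along -z (the intrinsics and any distortion apply to the point x, -y, -z); pixel columns grow to the right and rows downward; lengths in mm; the calibration is good to about 2 mm. A picture is of the moment at which its call begins: read the wrist's pose just before it. camera_model takes no time and is no camera call; for the wrist camera it gives the pose at the moment of the call.
- r.job_done(): hands the job in; it is judged then, once.
The state is a dict: "clock": time; "q": joint angles; "qvel": joint speeds; "effort": joint torques, N m; "ee_pos": TCP position; "tool_rot": TCP orientation; "contact_force": force on the tool from outside, world axes, zero at the start; "ft_torque": the same for the moment, N m; "finger_gap": opening from 0.0 (shut) to 1.0 (fully open); "gripper_force": force on a finger pad.
Only numpy, scipy, OpenCV 4.12 (cv2) and the standard library are available. Lean on these libraries where they do the work, as an engineer would, in place of code of your own. Each camera call takes 0.05 s, during which the arm holds its last target. There are 200 camera calls.

TASK

Change the HPLC columns. Slide the storage case's cover fully open, unhook every old column hanging on the sides of the two instruments (raise it to the wide end of its keyholes, then draw it off its studs), set it down in the case without dropping it, all standing upright side by side on the case floor, and slide the cover fully shut. Hang the new column, which stands on the bench in front of the case, on any free pair of studs, let down home in its slots; leave the squat round mixer hanging where it is.

Things in the scene. Friction and masses are not known exactly. Their poses are not given: they have to be found in the camera images.
- column1: HPLC column in its holder, 150 (x) x 54 (y) x 72 mm high, 0.3 to 0.6 kg. Origin on its underside below the tube axis; x along the steel tube (26 mm, end fittings 30 mm, axis 22 mm up), +y to its keyhole plate (sides at y = -16 and +38 mm). Hangs on the pump, underside about 72 mm above the table; set down, it stands by itself. Two or three of column1-3 are present, an absent one reads None.
- column1_grip (a point): Grip point, 58 mm above the column's underside, right over its origin, where it balances, inside a black plastic grip block 34 mm (x) by 16 mm (y) that rises from 36 to 72 mm above the underside. Below the block lie a clamp (36 mm high) and the tube (top 35 mm up; 37 mm at the end fittings); beside it only the keyhole plate, 26 mm away at +y. Axes as the column's.
- column2: Same as column1; hangs on the pump too. Each column's upright keyhole plate (130 x 60 mm, 4 mm thick) spans y = 34 to 38 mm, its lower edge level with the underside. Its two keyholes are at x = -40 and +40 mm: wide end (26 mm) BELOW, centred 18 mm above the underside; a slot 12 mm wide runs up from it to 47 mm. Hanging, the slots' top ends rest on the studs.
- column2_grip (a point): Grip point of column2, as for column1. To unhook any column: raise it 25 mm from where it hangs (21 to 29 mm works) so that the stud heads stand in the wide ends, then draw it straight out along its own -y by 15 mm or more; it is then free.
- column3: Same as column1, but hangs on the detector at the right, so turned half round: its +y points to the detector, away from the case. It may be on either of the detector's two pairs of studs; the mixer has the other pair.
- column3_grip (a point): Grip point of column3, as for column1.
- newcolumn: The new column, exactly like column1, always there: it stands upright on the bench between the robot and the case, its tube across the robot's front (its keyhole plate towards the robot). To hang it: plate towards the mounting plate, keyholes' wide ends over a pair of stud heads (underside 97 mm above the table), in until the plate is 1 to 3 mm from the mounting plate, then 25 mm down.
- newcolumn_grip (a point): Grip point of the new column, as for column1. Hanging home on a pair of studs, the new column's origin lies straight out from the middle of that pair, 39 mm from the mounting plate, 72 mm above the table, its +y pointing into the mounting plate. Any pair not taken by a column or the mixer will do, on either instrument; three are free once the old columns are away.
- mixer: Mixer, NOT to be moved: a squat upright steel drum 54 mm in diameter and 46 mm high with a small stub on top, on the same kind of keyhole plate; hangs on the detector's other pair of studs. Origin on its underside, +y towards the detector.
- pump: Fixed dark grey instrument at the left, 150 mm high. Origin on the table below the middle of its flat aluminium mounting plate, which faces the case and is its plane y = 0 (the instrument is at +y). Stud pairs at x = -82.5 and +82.5 mm: studs 80 mm apart, 115 mm up, shank 8 mm, head 18 mm wide, 4 mm thick, its front 11 mm out from the plate. A tray of bottles (to 320 mm high) is 140 mm back.
- detector: Fixed dark grey instrument at the right, 150 mm high, mirror image of the pump: its mounting plate is its plane y = 0 and the instrument lies at -y. Same studs. A blue vial rack (to 202 mm high) stands on top, 145 mm back from the plate.
- case: White storage case, 200 (x) x 228 (y) x 88 mm high, walls and floor 6 mm thick: one compartment of 188 x 216 mm without dividers, room for three columns side by side, tubes along the case's x, plates to either side. 2 kg, loose on the table, so it may be shifted. Origin at the centre of its underside; +x points away from the robot.
- cover (a joint): Sliding grey cover of the case (200 x 219 mm, upper face 94.5 mm above the table): 0 = fully shut, 0.18 m = fully open, moved along the case's +x (it then overhangs the far end). Friction about 1.5 N; it stays where it is left and cannot come off. Shut, it clears a standing column by 10 mm. Starts shut or up to 60 mm open.
- cover_handle (a point): Top centre of the cover's handle: an upright black ridge 10 mm thick (x), 70 mm long (y) and 24 mm high at the robot-side end of the cover; its top is 118.5 mm above the table. It moves with the cover; with the cover shut it is at x = -80 mm in the case's frame.
Things that resemble listed ones, but are neither listed nor needed, are in the scene too. What is shaped like the newcolumn but brown or red is not meant.

How it is judged (in metres and radians):
On the way, in this order (a step that is already met when the one before it is completed fails the run):
1. the case's cover is slid fully open (value of joint cover above 0.165 m), for 0.2 s.
2. every column is off its studs and stands upright on the case floor, let go (x of column1 in the frame of case between -0.03 and 0.03 m and y of column1 in the frame of case between -0.105 and 0.105 m and z of column1 in the frame of case between -0.002 and 0.014 m and angle between each of column1, column2, column3's own z axis and vertical below 0.12 rad and x of column2 in the frame of case between -0.03 and 0.03 m and y of column2 in the frame of case between -0.105 and 0.105 m and z of column2 in the frame of case between -0.002 and 0.014 m and x of column3 in the frame of case between -0.03 and 0.03 m and y of column3 in the frame of case between -0.105 and 0.105 m and z of column3 in the frame of case between -0.002 and 0.014 m and contact force between the fingers and column1 below 0.1 N and contact force between the fingers and column2 below 0.1 N and contact force between the fingers and column3 below 0.1 N), for 0.3 s.
At the end, for the whole second after the job is handed in: Every old column stands upright (0.12 rad) and at rest on the case floor (within 8 mm), the cover is shut (within 8 mm), the new column hangs at rest on a pair of studs, both keyholes slid down home (underside 64 to 78 mm above the table), and the mixer hangs within 15 mm of where it was (x of column1 in the frame of case between -0.03 and 0.03 m and y of column1 in the frame of case between -0.105 and 0.105 m and z of column1 in the frame of case between -0.002 and 0.014 m and angle between each of column1, column2, column3's own z axis and vertical below 0.12 rad and x of column2 in the frame of case between -0.03 and 0.03 m and y of column2 in the frame of case between -0.105 and 0.105 m and z of column2 in the frame of case between -0.002 and 0.014 m and x of column3 in the frame of case between -0.03 and 0.03 m and y of column3 in the frame of case between -0.105 and 0.105 m and z of column3 in the frame of case between -0.002 and 0.014 m and ((x of newcolumn in the frame of pump between -0.0905 and -0.0745 m and y of newcolumn in the frame of pump between -0.047 and -0.031 m and z of newcolumn in the frame of pump between 0.064 and 0.078 m) or (x of newcolumn in the frame of pump between 0.0745 and 0.0905 m and y of newcolumn in the frame of pump between -0.047 and -0.031 m and z of newcolumn in the frame of pump between 0.064 and 0.078 m) or (x of newcolumn in the frame of detector between -0.0905 and -0.0745 m and y of newcolumn in the frame of detector between 0.031 and 0.047 m and z of newcolumn in the frame of detector between 0.064 and 0.078 m) or (x of newcolumn in the frame of detector between 0.0745 and 0.0905 m and y of newcolumn in the frame of detector between 0.031 and 0.047 m and z of newcolumn in the frame of detector between 0.064 and 0.078 m)) and angle between newcolumn's own z axis and vertical below 0.15 rad and linear speed of each of newcolumn, column1, column2, column3 below 0.02 m/s and value of joint cover below 0.008 m and distance of mixer from where it was at the start of the episode below 0.015 m); the robot touches nothing.
It fails at once if column1 is dropped into the case (falls freely there from about 25 mm or more) (x of column1 in the frame of case between -0.1 and 0.1 m and y of column1 in the frame of case between -0.114 and 0.114 m and z of column1 in the frame of case above 0.026 m and linear speed of column1 above 0.35 m/s and contact force between the fingers and column1 below 0.01 N).
It fails at once if column2 is dropped into the case (falls freely there from about 25 mm or more) (x of column2 in the frame of case between -0.1 and 0.1 m and y of column2 in the frame of case between -0.114 and 0.114 m and z of column2 in the frame of case above 0.026 m and linear speed of column2 above 0.35 m/s and contact force between the fingers and column2 below 0.01 N).
It fails at once if column3 is dropped into the case (falls freely there from about 25 mm or more) (x of column3 in the frame of case between -0.1 and 0.1 m and y of column3 in the frame of case between -0.114 and 0.114 m and z of column3 in the frame of case above 0.026 m and linear speed of column3 above 0.35 m/s and contact force between the fingers and column3 below 0.01 N).
It fails at once if the mixer is knocked or taken off its studs (distance of mixer from where it was at the start of the episode above 0.03 m).
Of column1, column2, column3 only 2 to 3 are there at a start; the rules pass over those that are not, and their reading is None.
At some moment in a run one of case may be knocked a few centimetres aside while the robot is not near it.
It also fails if it takes over 200 s, if anything falls off the work surface, if the arm or the gripper's body presses on something with over 40 N, if the wrist force passes 120 N, or if a joint passes its speed limit or range.

## Working session

There is one attempt and no reset: what is moved stays moved. The work goes in short steps, Python scripts to look and compute and a tool call to move; the robot and the scene stay as the last step left them, time stands still between calls to the robot, and variables do not carry over. Pictures are saved under pics/ and viewed, at most 14 in all, crops included, and the job is handed in when it is done.

Besides the shell and the picture viewer there is one more tool, called after "Call:" as name(argument=value, ...), one argument or row to a line, values as JSON. arm_command: Moves the arm, as the interface text tells. Its arguments: {"type":"object","properties":{"increments":{"type":"array"},"grip_force":{"type":"number"}},"required":["increments"]}

```bash
mkdir -p pics; ls; cat > h.py <<'E'
from station import r
import numpy as np, cv2
def cam(n):
    m=r.camera_model(n); f=200/np.tan(np.radians(m['fovy'])/2); return m,f,np.array(m['extrinsics'])
def save(n,fn):
    im=r.grab_frame(n); cv2.imwrite('pics/'+fn,cv2.cvtColor(im,cv2.COLOR_RGB2BGR)); return im
def ray(c,u,v):
    m,f,E=c; K=np.array([[f,0,m['cx']],[0,f,m['cy']],[0,0,1.]])
    d=m.get('distortion',None)
    p=[(u-m['cx'])/f,(v-m['cy'])/f]
    R=E[:3,:3]; o=-R.T@E[:3,3]; return o,R.T@np.array([p[0],-p[1],-1])
def onz(c,u,v,z):
    o,d=ray(c,u,v); return (o+d*(z-o[2])/d[2]).round(1)
def proj(c,P):
    m,f,E=c; q=E[:3,:3]@np.array(P,float)+E[:3,3]; return (m['cx']+f*q[0]/-q[2], m['cy']-f*q[1]/-q[2])
E
python3 - <<'E'
from h import *
for n in ['top','side','wrist']: print(n,r.camera_model(n)); save(n,n+'0.png')
print(r.read_state(),r.tcp_to_grasp)
E
```

```text
pics
top {'fovy': 43.96158319826546, 'cx': 315.77038643852967, 'cy': 207.35937629367996, 'extrinsics': array([[-9.57534236e-03, -9.99889253e-01,  1.13927128e-02,
        -3.95704204e+01],
       [ 9.96075677e-01, -8.53509124e-03,  8.80931203e-02,
        -4.31100247e+02],
       [-8.79861265e-02,  1.21915259e-02,  9.96047091e-01,
        -1.59981493e+03],
       [ 0.00000000e+00,  0.00000000e+00,  0.00000000e+00,
         1.00000000e+00]])}
side {'fovy': 54.488738033502294, 'cx': 320.33841783539236, 'cy': 194.8654230381867, 'extrinsics': array([[ 8.61706722e-01, -5.07311178e-01, -9.84351659e-03,
        -3.83956150e+02],
       [ 3.40541700e-01,  5.63836819e-01,  7.52409059e-01,
        -2.27481254e+02],
       [-3.76155389e-01, -6.51708072e-01,  6.58622587e-01,
        -9.44531964e+02],
       [ 0.00000000e+00,  0.00000000e+00,  0.00000000e+00,
         1.00000000e+00]])}
wrist {'fovy': 65.52262030918811, 'cx': 320.7088922920564, 'cy': 200.39529613654497, 'extrinsics': array([[ 4.22148679e-01,  9.06525303e-01, -1.53867784e-03,
        -6.25397604e+02],
       [-8.68243142e-01,  4.03
[... 262 characters left out ...]
8963,  0.50818645, -0.23757936,  1.50087505,  0.12571537,
        1.14891389, -0.15480014]), 'qvel': array([ 0.00033302, -0.00368184, -0.00219998, -0.00055319,  0.00169217,
       -0.00016577,  0.00161644]), 'effort': array([-2.66615330e-03, -6.21016932e+01, -2.18919441e+00, -2.49843138e+01,
        1.27384716e-02,  9.00323794e-03,  2.35989182e-05]), 'ee_pos': array([263.72722389, 566.22215434, 230.61454247]), 'tool_rot': array([-1.44108336e-04,  2.16162645e-01,  9.76357120e-01, -6.80788698e-04]), 'contact_force': array([0.1004045 , 0.72781173, 0.71690573]), 'ft_torque': array([ 0.010371  , -0.06594566,  0.01453111]), 'gripper_force': 0.0, 'finger_gap': 0.9974098889862832} 18.700000000000003
```

View pics/top0.png

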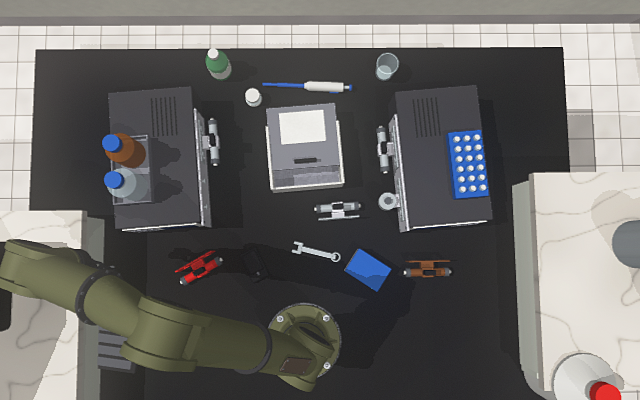

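View pics/side0.png

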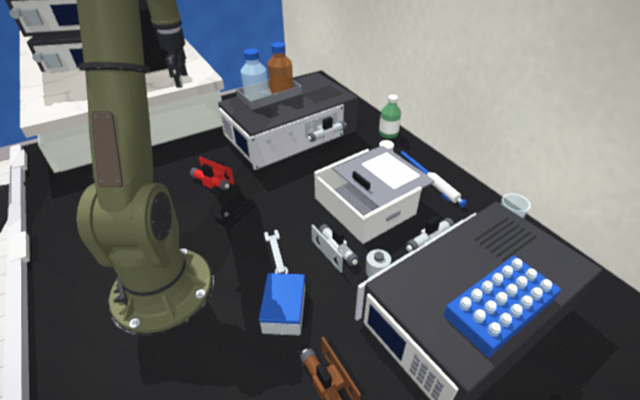

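The top view shows the case at (305,148) with its cover partly open and the handle at (306,160). One old column hangs on the pump's far pair (214,142), one on the detector's far pair (382,148), the mixer at (388,201), and the new column at (338,211). The pump's near pair is free. The side view agrees.

```bash
python3 - <<'E'
from h import *
im=cv2.imread('pics/top0.png')[80:235,195:435]
cv2.imwrite('pics/c1.png',cv2.resize(im,None,fx=3.3,fy=3.3,interpolation=cv2.INTER_CUBIC))
c=cam('top')
for n,u,v,z in [('handle',306,160,118.5),('pumpcol',214,142,108),('det',382,148,108),('mixer',388,201,120),('new',338,211,36),('pump nearedge',210,228,150),('pump faredge',204,88,150),('case nl',272,191,88),('case nr',343,186,88)]: print(n,onz(c,u,v,z))
E
```

```text
handle [569.2 -13.5 118.5]
pumpcol [630.1 272.9 108. ]
det [ 607.4 -251.2  108. ]
mixer [ 439.5 -264.3  120. ]
new [ 416.8 -115.    36. ]
pump nearedge [360.  274.4 150. ]
pump faredge [788.7 296.6 150. ]
case nl [477.3  94.1  88. ]
case nr [ 491.3 -128.8   88. ]
```

View pics/c1.png

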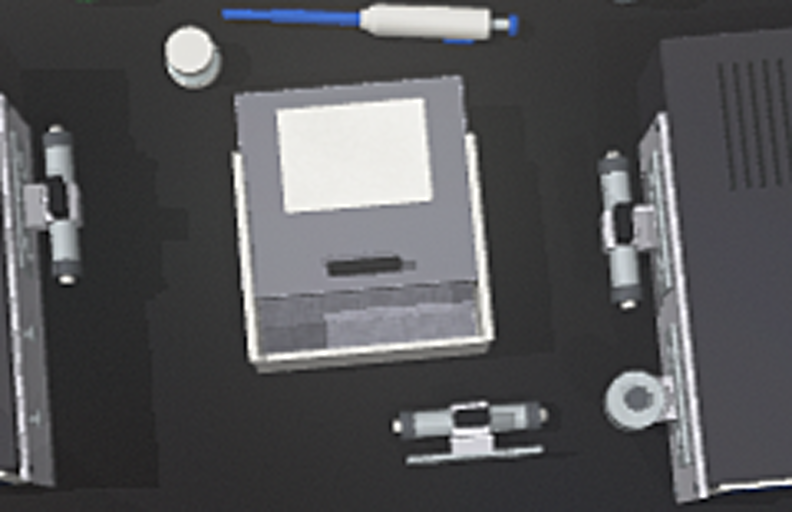

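The crop shows the cover about 45–60 mm open, handle ends at (328,267) and (402,263), and the tube tips of all three columns plus their black grip blocks clearly. Next I turn these into positions.

```bash
cat >> h.py <<'E'
from scipy.spatial.transform import Rotation as Ro
def inc(P,yaw=None):
    """tool-frame shift (m) and turn to bring TCP to P, tool y axis (mod pi) at world angle yaw deg"""
    s=r.read_state(); w,x,y,z=s['tool_rot']; R=Ro.from_quat([x,y,z,w]).as_matrix()
    d=R.T@(np.array(P)-s['ee_pos']); cy=np.degrees(np.arctan2(R[1,1],R[0,1]))
    t=0 if yaw is None else -((yaw-cy+90)%180-90)
    return (d/1000).round(4), round(np.radians(t),3), 'yaw now',round(cy,2),'q7',s['q'][6].round(2)
def st():
    s=r.read_state(); print({k:np.round(s[k],3) for k in ['clock','ee_pos','contact_force','finger_gap','gripper_force','q']})
E
python3 - <<'E'
from h import *
c=cam('top')
def q(u,v,z): return onz(c,195+u/3.3,80+v/3.3,z)
def pair(n,a,b,z):
    A,B=q(*a,z),q(*b,z); d=A-B; print(n,A,B,'mid',((A+B)/2).round(1),'len',np.linalg.norm(d).round(1),'ang',np.degrees(np.arctan2(d[1],d[0])).round(1))
pair('pumpcol',(56,128),(67,282),94)
pair('detcol',(613,153),(628,304),94)
pair('new',(397,426),(546,414),22)
pair('handle',(328,267),(402,263),118.5)
pair('case near rim',(250,357),(493,341),88)
pair('cover far',(235,94),(461,77),94.5)
pair('det plate edge',(661,115),(690,497),150)
print('blocks',q(58,197,144),q(622,222,144),q(470,411,72),'mix',q(638,398,120))
print(inc([580,-13,250],4))
E
```

```text
pumpcol [707.8 282.6  94. ] [558.6 270.9  94. ] mid [633.2 276.8  94. ] len 149.7 ang 4.5
detcol [ 679.8 -250.8   94. ] [ 533.4 -262.    94. ] mid [ 606.6 -256.4   94. ] len 146.8 ang 4.4
new [424.8 -41.9  22. ] [ 435.5 -189.5   22. ] mid [ 430.2 -115.7   22. ] len 148.0 ang 94.1
handle [566.6  22.4 118.5] [569.9 -46.9 118.5] mid [568.2 -12.2 118.5] len 69.4 ang 92.7
case near rim [486.2  97.9  88. ] [ 499.7 -133.4   88. ] mid [493.  -17.8  88. ] len 231.7 ang 93.3
cover far [739.8 111.4  94.5] [ 755.2 -105.8   94.5] mid [747.5   2.8  94.5] len 217.7 ang 94.1
det plate edge [ 701.2 -287.9  150. ] [ 347.  -305.9  150. ] mid [ 524.1 -296.9  150. ] len 354.7 ang 2.9
blocks [629.2 270.2 144. ] [ 602.  -250.4  144. ] [ 434.4 -111.4   72. ] mix [ 440.7 -265.4  120. ]
(array([-0.5312, -0.3916, -0.0188]), np.float64(1.065), 'yaw now', np.float64(65.03), 'q7', np.float64(-0.15))
```

Call:
arm_command(
  increments=[
    [0.0854,-0.027,-0.0196,0,0],
    [0.0854,-0.054,-0.0392,0,0],
    [0.0854,-0.081,-0.0588,0,0],
    [0.0854,-0.108,-0.0784,0,0],
    [0.0854,-0.135,-0.098,0,0],
  ],
)

```text
clock: 0.57
ee_pos: [345.3, 419.1, 231.0]
tool_rot: [-0.0, 0.216, 0.976, -0.0]
contact_force: [0.2, 0.6, 0.8]
finger_gap: 0.999
gripper_force: 0.0
```

Call:
arm_command(
  increments=[
    [0.0854,-0.027,-0.0196,0,0],
    [0.0854,-0.054,-0.0392,0,0],
    [0.0854,-0.081,-0.0588,0,0],
    [0.0854,-0.108,-0.0784,0,0],
    [0.0854,-0.135,-0.098,0,0],
  ],
)

```text
clock: 0.98
ee_pos: [426.3, 273.3, 231.2]
tool_rot: [-0.0, 0.216, 0.976, -0.0]
contact_force: [0.7, -0.2, 0.2]
finger_gap: 1.002
gripper_force: 0.0
```

Call:
arm_command(
  increments=[
    [0.0854,-0.027,-0.0196,0,0],
    [0.0854,-0.054,-0.0392,0,0],
    [0.0854,-0.081,-0.0588,0,0],
    [0.0854,-0.108,-0.0784,0,0],
    [0.0854,-0.135,-0.098,0,0],
  ],
)

```text
clock: 1.4
ee_pos: [507.3, 127.5, 231.2]
tool_rot: [-0.0, 0.216, 0.976, -0.0]
contact_force: [0.7, -0.2, -0.0]
finger_gap: 0.997
gripper_force: 0.0
```

Call:
arm_command(
  increments=[
    [0.0854,0,0,0,0.11],
    [0.0854,0,0,0,0.22],
    [0.0854,0,0,0,0.33],
    [0.0854,0,0,0,0.44],
    [0.0854,0,0,0,0.55],
  ],
)

```text
clock: 1.82
ee_pos: [506.7, 128.9, 231.0]
tool_rot: [-0.0, 0.476, 0.88, -0.0]
contact_force: [0.0, -0.4, 0.5]
finger_gap: 1.004
gripper_force: 0.0
```

Call:
arm_command(
  increments=[
    [0.0854,0,0,0,0.11],
    [0.0854,0,0,0,0.22],
    [0.0854,0,0,0,0.33],
    [0.0854,0,0,0,0.44],
    [0.0854,0,0,0,0.52],
  ],
)

```text
clock: 2.23
ee_pos: [506.7, 129.1, 231.1]
tool_rot: [-0.0, 0.686, 0.728, -0.0]
contact_force: [1.0, -0.3, 0.3]
finger_gap: 1.0
gripper_force: 0.0
```

```bash
python3 - <<'E'
from h import *
st(); print(inc([568,-12,160],3.5))
E
```

```text
{'clock': np.float64(2.233), 'ee_pos': array([506.664, 129.087, 231.061]), 'contact_force': array([ 0.951, -0.342,  0.328]), 'finger_gap': np.float64(1.0), 'gripper_force': np.float64(0.0), 'q': array([-0.384,  0.348,  0.122,  1.77 , -0.049,  1.027, -0.184])}
(array([-0.1445,  0.0529,  0.0711]), np.float64(-0.002), 'yaw now', np.float64(3.39), 'q7', np.float64(-0.18))
```

Call:
arm_command(
  increments=[
    [0.06,-0.036,0.0132,0.0,0],
    [0.06,-0.072,0.0264,0.0,0],
    [0.06,-0.108,0.0397,0.0,0],
    [0.06,-0.1445,0.0529,0.035,0],
    [0.06,-0.1445,0.0529,0.071,0],
  ],
)

```text
clock: 2.65
ee_pos: [573.2, -18.2, 165.0]
tool_rot: [0.005, 0.686, 0.727, 0.002]
contact_force: [1.3, -0.5, -0.7]
finger_gap: 0.703
gripper_force: 0.0
```

Call:
arm_command(
  increments=[
    [0.06,0,0,0.02,0],
    [0.06,0,0,0.04,0],
    [0.06,0,0,0.058,0],
    [0.0,0,0,0.058,0],
    [0.0,0,0,0.058,0],
  ],
  grip_force=25,
)

```text
clock: 3.07
ee_pos: [568.2, -11.3, 103.7]
tool_rot: [-0.001, 0.684, 0.73, -0.001]
contact_force: [1.1, -0.2, 0.1]
finger_gap: 0.434
gripper_force: 0.0
```

Call:
arm_command(
  increments=[
    [0.0,0,0,0,0],
    [0.0,0,0,0,0],
    [0.0,0,0,0,0],
    [0.0,0,0,0,0],
    [0.0,0,0,0,0],
  ],
)

```text
clock: 3.48
ee_pos: [569.9, -11.3, 105.8]
tool_rot: [0.001, 0.684, 0.73, 0.001]
contact_force: [-0.0, -0.5, 7.2]
finger_gap: 0.109
gripper_force: 27.4
```

```bash
python3 - <<'E'
from h import *
st(); save('wrist','w1.png')
E
```

```text
{'clock': np.float64(3.483), 'ee_pos': array([569.885, -11.276, 105.838]), 'contact_force': array([-0.049, -0.521,  7.152]), 'finger_gap': np.float64(0.109), 'gripper_force': np.float64(27.448), 'q': array([-0.109,  0.552,  0.133,  1.819, -0.099,  0.775,  0.14 ])}
```

View pics/w1.png

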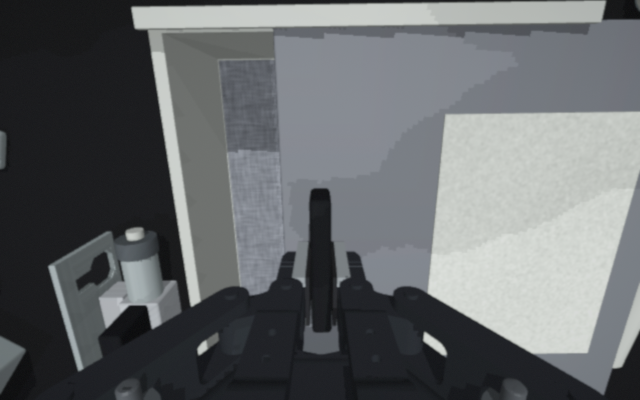

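The wrist view shows the handle held between the pads (320,260).

Call:
arm_command(
  increments=[
    [0.0,0,0.01,-0.004,0],
    [0.0,0,0.025,-0.004,0],
    [0.0,0,0.045,-0.004,0],
    [0.0,0,0.065,-0.004,0],
    [0.0,0,0.085,-0.004,0],
  ],
)

```text
clock: 3.95
ee_pos: [651.5, -5.1, 106.1]
tool_rot: [-0.003, 0.684, 0.73, -0.002]
contact_force: [-1.8, 1.8, -11.5]
finger_gap: 0.107
gripper_force: 25.2
```

Call:
arm_command(
  increments=[
    [0.0,0,0.01,0,0],
    [0.0,0,0.02,0,0],
    [0.0,0,0.028,0,0],
    [0.0,0,0.033,0,0],
    [0.0,0,0.033,0,0],
  ],
)

```text
clock: 4.37
ee_pos: [686.0, -3.1, 106.5]
tool_rot: [-0.001, 0.684, 0.73, -0.001]
contact_force: [0.2, 1.9, -14.3]
finger_gap: 0.106
gripper_force: 24.7
```

Call:
arm_command(
  increments=[
    [0.0,0,0.002,0,0],
    [0.0,0,0.004,0,0],
    [0.0,0,0.006,0,0],
    [0.0,0,0.006,0,0],
    [0.0,0,0.006,0,0],
  ],
)

```text
clock: 4.78
ee_pos: [692.5, -3.3, 108.4]
tool_rot: [-0.0, 0.684, 0.73, -0.0]
contact_force: [-2.3, 1.1, -15.3]
finger_gap: 0.106
gripper_force: 24.7
```

```bash
python3 - <<'E'
from h import *
st(); save('top','t1.png')
im=cv2.imread('pics/t1.png')[60:235,195:435]
cv2.imwrite('pics/c2.png',cv2.resize(im,None,fx=3.3,fy=3.3,interpolation=cv2.INTER_CUBIC))
E
```

```text
{'clock': np.float64(4.783), 'ee_pos': array([692.476,  -3.252, 108.371]), 'contact_force': array([ -2.281,   1.068, -15.281]), 'finger_gap': np.float64(0.106), 'gripper_force': np.float64(24.692), 'q': array([-0.103,  0.714,  0.132,  1.46 , -0.105,  0.974,  0.121])}
```

View pics/c2.png

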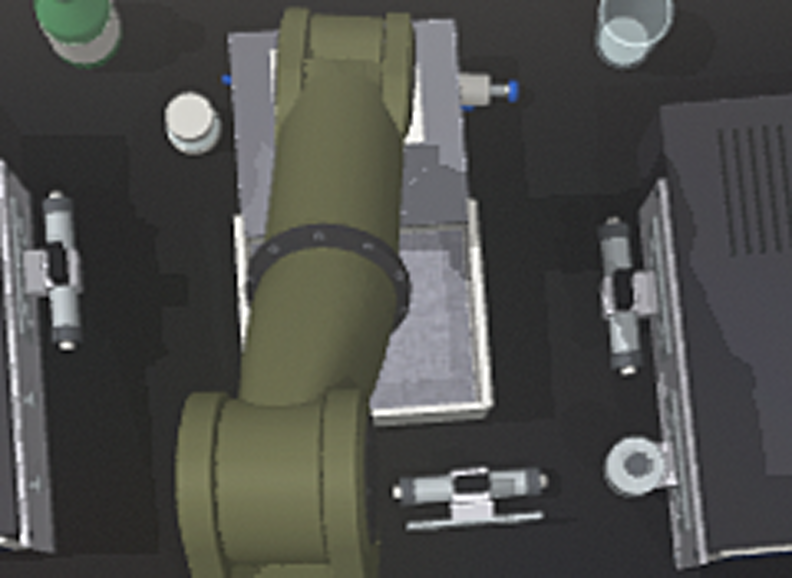

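The cover's near edge is at crop (466,224) and the case's near corner at (491,408), so the case has not moved. The cover looks about 171–180 mm open, so I push on until the force rises at the stop.

Call:
arm_command(
  increments=[
    [0.0,0,0.002,0.002,0],
    [0.0,0,0.004,0.003,0],
    [0.0,0,0.006,0.003,0],
    [0.0,0,0.006,0.003,0],
    [0.0,0,0.006,0.003,0],
  ],
)

```text
clock: 5.25
ee_pos: [697.4, -3.4, 106.1]
tool_rot: [-0.001, 0.684, 0.73, -0.001]
contact_force: [-7.3, 0.7, -6.4]
finger_gap: 0.107
gripper_force: 25.7
```

```bash
python3 - <<'E'
from h import *
st()
c=cam('top')
def q(u,v,z): return onz(c,195+u/3.3,60+v/3.3,z)
print(q(491,408,88),q(466,224,94.5))
E
```

```text
{'clock': np.float64(5.25), 'ee_pos': array([697.38 ,  -3.439, 106.06 ]), 'contact_force': array([-7.344,  0.709, -6.383]), 'finger_gap': np.float64(0.107), 'gripper_force': np.float64(25.683), 'q': array([-0.102,  0.725,  0.132,  1.445, -0.105,  0.982,  0.121])}
[ 498.8 -131.4   88. ] [ 675.8 -109.6   94.5]
```

The force rose to 7 N against the stop, so the cover is fully open and the case centre is about (595,-10). I release and lift, then turn for the columns.

Call:
arm_command(
  increments=[
    [0.03,0,-0.002,0,0],
    [0.05,0,-0.002,0,0],
    [0.06,0,-0.002,0,0],
    [0.06,0,-0.002,0,0],
    [0.06,0,-0.002,-0.02,0],
  ],
)

```text
clock: 5.67
ee_pos: [695.5, -2.9, 122.9]
tool_rot: [-0.001, 0.684, 0.73, -0.001]
contact_force: [-0.7, -0.4, -0.7]
finger_gap: 0.703
gripper_force: 0.0
```

Call:
arm_command(
  increments=[
    [0.06,0,0,-0.03,0],
    [0.06,0,0,-0.06,0],
    [0.06,0,0,-0.09,0],
    [0.06,0,0,-0.12,0],
    [0.06,0,0,-0.145,0],
  ],
)

```text
clock: 6.08
ee_pos: [697.5, -3.2, 274.0]
tool_rot: [0.002, 0.684, 0.73, 0.001]
contact_force: [0.9, -0.6, -0.5]
finger_gap: 0.702
gripper_force: 0.0
```

Call:
arm_command(
  increments=[
    [0.06,0.035,-0.008,0,0],
    [0.06,0.07,-0.016,0,0],
    [0.06,0.105,-0.025,0,0],
    [0.06,0.14,-0.033,0,0],
    [0.06,0.17,-0.04,0,0],
  ],
)

```text
clock: 6.5
ee_pos: [645.4, 166.8, 271.6]
tool_rot: [0.0, 0.683, 0.73, 0.001]
contact_force: [-0.2, -0.0, 0.4]
finger_gap: 0.704
gripper_force: 0.0
```

Call:
arm_command(
  increments=[
    [0.04,0,0,0,0.11],
    [0.04,0,0,0,0.22],
    [0.03,0,0,0,0.33],
    [0.03,0,0,0,0.44],
    [0.03,0,0,0,0.55],
  ],
)

```text
clock: 6.92
ee_pos: [646.4, 164.2, 271.4]
tool_rot: [0.0, 0.858, 0.514, 0.001]
contact_force: [0.2, 0.9, 0.3]
finger_gap: 0.353
gripper_force: 0.0
```

Call:
arm_command(
  increments=[
    [0.03,0,0,0,0.11],
    [0.03,0,0,0,0.22],
    [0.03,0,0,0,0.33],
    [0.03,0,0,0,0.44],
    [0.03,0,0,0,0.55],
  ],
)

```text
clock: 7.33
ee_pos: [646.4, 164.2, 271.4]
tool_rot: [0.0, 0.965, 0.262, 0.001]
contact_force: [0.1, -0.5, 0.1]
finger_gap: 0.354
gripper_force: 0.0
```

Call:
arm_command(
  increments=[
    [0.03,0,0,0,0.11],
    [0.03,0,0,0,0.22],
    [0.03,0,0,0,0.33],
    [0.03,0,0,0,0.44],
    [0.03,0,0,0,0.46],
  ],
)

```text
clock: 7.75
ee_pos: [646.3, 164.3, 271.2]
tool_rot: [-0.0, 0.999, 0.036, 0.001]
contact_force: [-0.4, -0.0, -0.5]
finger_gap: 0.349
gripper_force: 0.0
```

```bash
python3 - <<'E'
from h import *
st(); print(inc([632,275,240],-86))
E
```

```text
{'clock': np.float64(7.75), 'ee_pos': array([646.266, 164.331, 271.191]), 'contact_force': array([-0.438, -0.017, -0.536]), 'finger_gap': np.float64(0.349), 'gripper_force': np.float64(0.0), 'q': array([-0.576,  0.595,  0.547,  1.318, -0.306,  1.31 , -1.528])}
(array([-0.0064, -0.1114,  0.0312]), np.float64(0.001), 'yaw now', np.float64(-85.92), 'q7', np.float64(-1.53))
```

Call:
arm_command(
  increments=[
    [0.03,-0.002,-0.035,0.01,0],
    [0.03,-0.004,-0.07,0.02,0],
    [0.03,-0.006,-0.1114,0.031,0],
    [0.03,-0.0064,-0.1114,0.031,0],
    [0.03,-0.0064,-0.1114,0.031,0],
  ],
)

```text
clock: 8.17
ee_pos: [629.5, 279.1, 238.2]
tool_rot: [-0.001, 0.999, 0.042, -0.001]
contact_force: [0.0, -1.0, -0.4]
finger_gap: 0.351
gripper_force: 0.0
```

```bash
python3 - <<'E'
from h import *
st(); c=cam('wrist'); np.save('cw.npy',np.array([c[0]['cx'],c[0]['cy'],c[1]])); save('wrist','w2.png')
print(proj(c,[632,275,144]),proj(c,[632,275,94]))
for n,P in [('tip1',[707.8,282.6,94]),('tip2',[558.6,270.9,94])]: print(n,proj(c,P))
E
```

```text
{'clock': np.float64(8.167), 'ee_pos': array([629.521, 279.106, 238.225]), 'contact_force': array([ 0.018, -1.04 , -0.405]), 'finger_gap': np.float64(0.351), 'gripper_force': np.float64(0.0), 'q': array([-0.723,  0.651,  0.53 ,  1.302, -0.328,  1.275, -1.674])}
(np.float64(327.2985498793846), np.float64(201.93178037525698)) (np.float64(326.3059648025115), np.float64(186.3784543179696))
tip1 (np.float64(325.452378910293), np.float64(102.03346264813626))
tip2 (np.float64(323.82290237089387), np.float64(256.56276826140316))
```

View pics/w2.png

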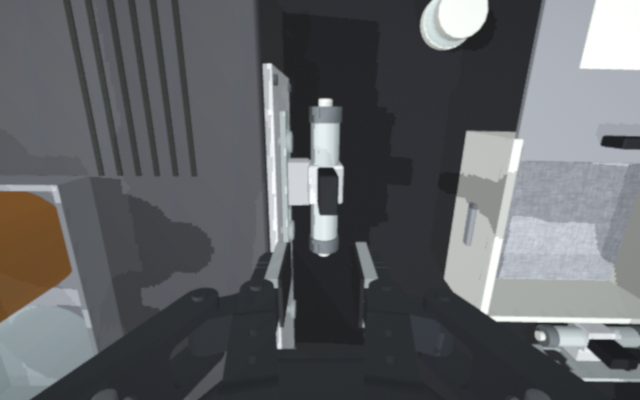

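The wrist view shows the tube tips at (325,100) and (322,254), and the black grip block at (318–341,168–213). All are within 2 px of the positions predicted from the top camera.

```bash
python3 - <<'E'
from h import *
c=cam('wrist')
A,B=onz(c,325,100,94),onz(c,322.5,255,94);print(A,B,(A+B)/2,np.degrees(np.arctan2(*(A-B)[1::-1])))
print(onz(c,329.5,185,144),-c[2][:3,:3].T@c[2][:3,3])
G=(A+B)/2
print(inc([G[0],G[1],150],-86.2), inc([G[0],G[1],113],-86.2))
E
```

```text
[710.8 279.5  94. ] [561.1 269.3  94. ] [635.95 274.4   94.  ] 3.897896236738864
[646.9 271.2 144. ] [704.83659096 282.82775241 380.66815886]
(array([0.0052, 0.002 , 0.0892]), np.float64(0.014), 'yaw now', np.float64(-85.37), 'q7', np.float64(-1.67)) (array([0.0052, 0.002 , 0.1262]), np.float64(0.014), 'yaw now', np.float64(-85.37), 'q7', np.float64(-1.67))
```

Call:
arm_command(
  increments=[
    [0.03,0.004,0.001,0.025,0.012],
    [0.03,0.004,0.001,0.05,0.012],
    [0.03,0.004,0.001,0.075,0.012],
    [0.03,0.004,0.001,0.075,0.012],
    [0.03,0.004,0.001,0.075,0.012],
  ],
)

```text
clock: 8.63
ee_pos: [635.1, 272.3, 164.4]
tool_rot: [0.001, 1.0, 0.031, -0.001]
contact_force: [0.3, -0.1, 0.6]
finger_gap: 0.349
gripper_force: 0.0
```

```bash
python3 - <<'E'
from h import *
st(); print(inc([634.5,275.5,113],-86.2))
E
```

```text
{'clock': np.float64(8.633), 'ee_pos': array([635.073, 272.303, 164.403]), 'contact_force': array([ 0.301, -0.101,  0.551]), 'finger_gap': np.float64(0.349), 'gripper_force': np.float64(0.0), 'q': array([-0.709,  0.709,  0.513,  1.402, -0.361,  1.125, -1.651])}
(array([-0.0003, -0.0033,  0.0514]), np.float64(-0.003), 'yaw now', np.float64(-86.4), 'q7', np.float64(-1.65))
```

Call:
arm_command(
  increments=[
    [0.03,-0.0003,-0.0033,0.0,0],
    [0.03,-0.0003,-0.0033,0.015,0],
    [0.03,-0.0003,-0.0033,0.03,0],
    [0.03,-0.0003,-0.0033,0.045,0],
    [0.03,-0.0003,-0.0033,0.051,0],
  ],
)

```text
clock: 9.05
ee_pos: [634.8, 277.3, 113.8]
tool_rot: [-0.0, 0.999, 0.032, 0.0]
contact_force: [-0.2, 0.2, -0.1]
finger_gap: 0.352
gripper_force: 0.0
```

Call:
arm_command(
  increments=[
    [0.03,0,0,0,0],
    [0.02,0,0,0,0],
    [0.0,0,0,0,0],
    [0.0,0,0,0,0],
    [0.0,0,0,0,0],
  ],
  grip_force=40,
)

```text
clock: 9.47
ee_pos: [635.6, 276.6, 115.9]
tool_rot: [-0.0, 0.999, 0.032, 0.001]
contact_force: [-1.6, -2.2, 6.5]
finger_gap: 0.183
gripper_force: 39.4
```

```bash
python3 - <<'E'
from h import *
st(); print(inc([634.5,275.5,113],-86.2)); save('wrist','w3.png')
E
```

```text
{'clock': np.float64(9.467), 'ee_pos': array([635.568, 276.618, 115.888]), 'contact_force': array([-1.579, -2.243,  6.463]), 'finger_gap': np.float64(0.183), 'gripper_force': np.float64(39.434), 'q': array([-0.707,  0.753,  0.494,  1.457, -0.388,  1.027, -1.633])}
(array([-0.0011,  0.001 ,  0.0029]), np.float64(-0.003), 'yaw now', np.float64(-86.36), 'q7', np.float64(-1.63))
```

View pics/w3.png

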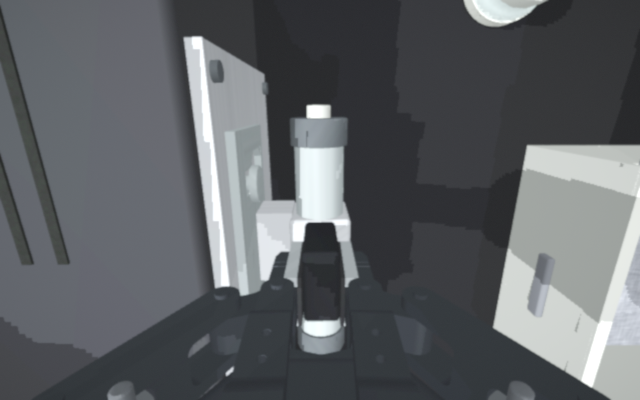

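The block is gripped between the pads (320,270) and the tube is still square to the mounting plate. I raise it.

Call:
arm_command(
  increments=[
    [0.0,0,0,-0.006,0],
    [0.0,0,0,-0.012,0],
    [0.0,0,0,-0.018,0],
    [0.0,0,0,-0.024,0],
    [0.0,0,0,-0.029,0],
  ],
)

```text
clock: 9.93
ee_pos: [634.5, 276.8, 143.1]
tool_rot: [0.0, 0.999, 0.032, 0.0]
contact_force: [0.8, -1.3, -4.9]
finger_gap: 0.181
gripper_force: 39.4
```

Call:
arm_command(
  increments=[
    [0.0,0,0,0,0],
    [0.0,0,0,0,0],
  ],
)

```text
clock: 10.1
ee_pos: [634.9, 276.8, 143.0]
tool_rot: [0.0, 0.999, 0.032, 0.001]
contact_force: [0.8, -3.1, -1.5]
finger_gap: 0.18
gripper_force: 39.8
```

Call:
arm_command(
  increments=[
    [0.0,0,0,0.002,0],
    [0.0,0,0.003,0.002,0],
    [0.0,0,0.006,0.002,0],
    [0.0,0,0.009,0.002,0],
    [0.0,0,0.012,0.002,0],
  ],
)

```text
clock: 10.52
ee_pos: [635.0, 265.4, 140.1]
tool_rot: [-0.0, 0.999, 0.032, -0.0]
contact_force: [1.4, -0.2, -2.9]
finger_gap: 0.18
gripper_force: 39.5
```

Call:
arm_command(
  increments=[
    [0.0,0,0.004,0,0],
    [0.0,0,0.008,0,0],
    [0.0,0,0.012,0,0],
    [0.0,0,0.016,0,0],
    [0.0,0,0.02,0,0],
  ],
)

```text
clock: 10.93
ee_pos: [636.5, 244.7, 140.4]
tool_rot: [0.0, 0.999, 0.032, 0.0]
contact_force: [0.6, -0.3, -3.1]
finger_gap: 0.18
gripper_force: 39.5
```

Column is free. I lift it, then check the case position before placing.

Call:
arm_command(
  increments=[
    [0.0,0,0.005,-0.014,0],
    [0.0,0,0.01,-0.028,0],
    [0.0,0,0.02,-0.042,0],
    [0.0,0,0.03,-0.052,0],
    [0.0,0,0.04,-0.055,0],
  ],
)

```text
clock: 11.35
ee_pos: [640.1, 203.9, 197.8]
tool_rot: [-0.0, 0.999, 0.032, 0.002]
contact_force: [1.2, 0.0, -2.9]
finger_gap: 0.179
gripper_force: 39.7
```

```bash
cat >> h.py <<'E'
def case(fn):
    """white case rim in the top view: corners of the white blob around the near rim"""
    im=save('top',fn); c=cam('top')
    m=((im.min(2)>165)).astype(np.uint8); m[:,:240]=0; m[:,372:]=0; m[:110]=0; m[202:]=0
    n,l,s,_=cv2.connectedComponentsWithStats(m,connectivity=8)
    for i in range(1,n):
        if s[i,4]<25: continue
        p=np.argwhere(l==i)[:,::-1]; f=lambda a:p[np.argmax(p@np.array(a))]
        print('blob',s[i].tolist(),'NL',f([-1,1.5]),onz(c,*f([-1,1.5]),88),'NR',f([1,1.5]),onz(c,*f([1,1.5]),88),'FR',f([.3,-1]),onz(c,*f([.3,-1]),88))
E
python3 - <<'E'
from h import *
st(); case('t2.png')
im=cv2.cvtColor(cv2.imread('pics/top0.png'),cv2.COLOR_BGR2RGB)
r2=r.grab_frame
import h
h.save=lambda n,f: im
h.case('x')
E
```

```text
{'clock': np.float64(11.35), 'ee_pos': array([640.072, 203.907, 197.766]), 'contact_force': array([ 1.185,  0.034, -2.885]), 'finger_gap': np.float64(0.179), 'gripper_force': np.float64(39.698), 'q': array([-0.629,  0.65 ,  0.525,  1.422, -0.337,  1.156, -1.565])}
blob [336, 119, 7, 62, 100] NL [342 180] [ 510.3 -126.    88. ] NR [342 180] [ 510.3 -126.    88. ] FR [338 119] [ 706.1 -116.    88. ]
blob [266, 124, 75, 63, 309] NL [270 186] [493.1 100.3  88. ] NR [339 182] [ 504.1 -116.4   88. ] FR [268 124] [691.4 106.4  88. ]
blob [279, 110, 47, 35, 1428] NL [282 144] [626.7  62.2  88. ] NR [325 140] [638.6 -73.9  88. ] FR [323 110] [735.7 -68.6  88. ]
blob [266, 121, 78, 68, 511] NL [271 188] [486.8  97.2  88. ] NR [343 182] [ 504. -129.   88.] FR [338 121] [ 699.6 -115.9   88. ]
```

```bash
python3 - <<'E'
from h import *
st(); print(inc([594,39,195],-86.4))
E
```

```text
{'clock': np.float64(11.4), 'ee_pos': array([640.309, 200.54 , 197.648]), 'contact_force': array([-0.807, -3.882, -2.477]), 'finger_gap': np.float64(0.185), 'gripper_force': np.float64(39.545), 'q': array([-0.627,  0.649,  0.527,  1.424, -0.336,  1.155, -1.564])}
(array([-0.0559,  0.1585,  0.0028]), np.float64(-0.003), 'yaw now', np.float64(-86.55), 'q7', np.float64(-1.56))
```

Call:
arm_command(
  increments=[
    [0.0,-0.01,0.025,0,0],
    [0.0,-0.021,0.06,0,0],
    [0.0,-0.033,0.095,0,0],
    [0.0,-0.045,0.13,0,0],
    [0.0,-0.056,0.158,0,0],
  ],
)

```text
clock: 11.82
ee_pos: [591.9, 40.4, 195.0]
tool_rot: [0.001, 1.0, 0.031, -0.0]
contact_force: [1.4, -0.1, -3.9]
finger_gap: 0.178
gripper_force: 39.7
```

Call:
arm_command(
  increments=[
    [0.0,0,0,0,0],
    [0.0,0,0,0,0],
    [0.0,0,0,0,0],
    [0.0,0,0,0,0],
  ],
)

```text
clock: 12.15
ee_pos: [593.3, 45.5, 194.9]
tool_rot: [-0.0, 0.999, 0.033, -0.0]
contact_force: [-0.3, 0.7, -3.5]
finger_gap: 0.182
gripper_force: 39.8
```

```bash
python3 - <<'E'
from h import *
st(); print(inc([594,39,62],-86.4)); save('wrist','w4.png')
c=cam('wrist')
for P in [(496,-15,88),(492,99,88),(505,-129,88)]: print(proj(c,P))
E
```

```text
{'clock': np.float64(12.15), 'ee_pos': array([593.252,  45.457, 194.938]), 'contact_force': array([-0.314,  0.733, -3.498]), 'finger_gap': np.float64(0.182), 'gripper_force': np.float64(39.79), 'q': array([-0.448,  0.537,  0.536,  1.643, -0.307,  1.047, -1.324])}
(array([0.0004, 0.0066, 0.1329]), np.float64(0.003), 'yaw now', np.float64(-86.25), 'q7', np.float64(-1.32))
(np.float64(379.86961710912556), np.float64(304.249664213254))
(np.float64(256.8249724885537), np.float64(300.9362677640983))
(np.float64(503.384009456831), np.float64(302.92348829119777))
```

View pics/w4.png

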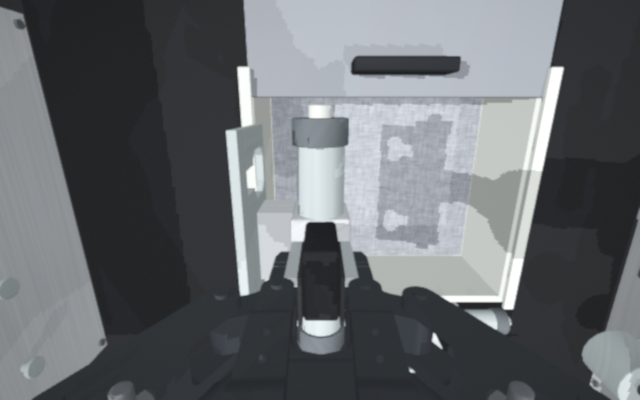

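The wrist view shows the held column above the case's left half. The rim corners are near (241,68), (561,68), (514,305) and (242,297), and the handle is at (405,65).

```bash
python3 - <<'E'
from h import *
c=cam('wrist')
for u,v,z in [(242,297,88),(513,305,88),(240,68,88),(562,68,88),(352,62,118.5),(461,62,118.5),(500,295,88)]: print(u,v,onz(c,u,v,z))
for P in [(697+0,-3,118.5),(492,99,88),(505,-129,88)]: print(proj(c,P))
im=cv2.imread('pics/w4.png'); print(im[230:310:5,505].max(1), im[200,225:260].max(1), im[200,520:560].max(1))
E
```

```text
242 297 [495.3 112.7  88. ]
513 305 [ 503.4 -138.4   88. ]
240 68 [691.  112.7  88. ]
562 68 [ 706.6 -124.8   88. ]
352 62 [696.5  33.  118.5]
461 62 [701.1 -37.2 118.5]
500 295 [ 513.1 -123.9   88. ]
(np.float64(407.46393834539174), np.float64(65.07770466609836))
(np.float64(256.8249724885537), np.float64(300.9362677640983))
(np.float64(503.384009456831), np.float64(302.92348829119777))
[151 151 151 151 161 208 228 244 252 249 238 216 203 208 236 255] [ 57  57  58  57  57  67 142 210 229 232 232 232 232 232 232 224 194 153
 137 136 136 135 135 136 135 135 136 136 135 135 137 137 136 135 135] [199 178 158 152 164 196 217 224 225 225 225 225 224 224 216 176 108  56
  44  45  44  45  44  44  44  46  44  44  43  45  45  44  44  44  44  41
  40  39  40  38]
```

Call:
arm_command(
  increments=[
    [0.0,-0.003,0.003,0,0],
    [0.0,-0.0056,0.0066,0.0,0],
    [0.0,-0.0056,0.0066,0.025,0],
    [0.0,-0.0056,0.0066,0.05,0],
    [0.0,-0.0056,0.0066,0.065,0],
  ],
)

```text
clock: 12.62
ee_pos: [586.9, 37.2, 128.4]
tool_rot: [0.0, 0.999, 0.032, -0.001]
contact_force: [-0.7, 0.5, -3.2]
finger_gap: 0.182
gripper_force: 39.7
```

Call:
arm_command(
  increments=[
    [0.0,0,0,0.0,0],
    [0.0,0,0,0.015,0],
    [0.0,0,0,0.03,0],
    [0.0,0,0,0.045,0],
    [0.0,0,0,0.06,0],
  ],
)

```text
clock: 13.03
ee_pos: [588.8, 37.1, 71.0]
tool_rot: [0.0, 0.999, 0.032, 0.001]
contact_force: [0.6, 1.4, -3.6]
finger_gap: 0.179
gripper_force: 40.0
```

Call:
arm_command(
  increments=[
    [0.0,0,0,0.004,0],
    [0.0,0,0,0.008,0],
    [0.0,0,0,0.012,0],
    [0.0,0,0,0.014,0],
    [0.0,0,0,0.014,0],
  ],
)

```text
clock: 13.45
ee_pos: [588.3, 37.1, 56.7]
tool_rot: [-0.0, 0.999, 0.032, 0.0]
contact_force: [-0.4, -0.1, -3.6]
finger_gap: 0.181
gripper_force: 39.7
```

```bash
python3 - <<'E'
from h import *
st(); print(inc([587,39,50],-86.4))
E
```

```text
{'clock': np.float64(13.45), 'ee_pos': array([588.257,  37.148,  56.749]), 'contact_force': array([-0.352, -0.127, -3.567]), 'finger_gap': np.float64(0.181), 'gripper_force': np.float64(39.745), 'q': array([-0.379,  0.682,  0.447,  1.811, -0.415,  0.741, -1.215])}
(array([-0.0011, -0.0019,  0.0067]), np.float64(0.001), 'yaw now', np.float64(-86.34), 'q7', np.float64(-1.22))
```

Call:
arm_command(
  increments=[
    [0.0,0,0,0.002,0],
    [0.0,0,0,0.004,0],
    [0.0,0,0,0.006,0],
    [0.0,0,0,0.007,0],
    [0.0,0,0,0.007,0],
  ],
)

```text
clock: 13.87
ee_pos: [588.3, 37.3, 50.9]
tool_rot: [-0.0, 0.999, 0.032, 0.001]
contact_force: [-3.9, 1.0, 11.0]
finger_gap: 0.182
gripper_force: 42.0
```

Call:
arm_command(
  increments=[
    [0.0,0,0,-0.002,0],
    [0.017,0,0,-0.002,0],
    [0.022,0,0,-0.002,0],
    [0.029,0,0,-0.002,0],
    [0.029,0,0,-0.002,0],
  ],
)

```text
clock: 14.28
ee_pos: [588.2, 37.1, 51.4]
tool_rot: [0.0, 0.999, 0.032, 0.0]
contact_force: [-0.6, -0.2, 1.0]
finger_gap: 0.335
gripper_force: 0.0
```

Call:
arm_command(
  increments=[
    [0.029,0,0,-0.01,0],
    [0.029,0,0,-0.03,0],
    [0.029,0,0,-0.06,0],
    [0.029,0,0,-0.1,0],
    [0.029,0,0,-0.14,0],
  ],
)

```text
clock: 14.7
ee_pos: [587.3, 36.8, 193.1]
tool_rot: [0.0, 1.0, 0.032, -0.001]
contact_force: [0.1, -0.1, -0.2]
finger_gap: 0.34
gripper_force: 0.0
```

Call:
arm_command(
  increments=[
    [0.03,0,0.025,-0.01,0],
    [0.03,0,0.06,-0.02,0],
    [0.03,0,0.09,-0.03,0],
    [0.03,0,0.12,-0.03,0],
    [0.03,0,0.15,-0.03,0],
  ],
)

```text
clock: 15.12
ee_pos: [597.8, -114.2, 223.1]
tool_rot: [0.0, 0.999, 0.032, 0.001]
contact_force: [0.4, 0.1, -1.0]
finger_gap: 0.353
gripper_force: 0.0
```

Call:
arm_command(
  increments=[
    [0.03,0,0.03,0,0],
    [0.03,0,0.06,0,0],
    [0.03,0,0.09,0,0],
    [0.03,0,0.11,0,0],
    [0.03,0,0.11,0,0],
  ],
)

```text
clock: 15.53
ee_pos: [603.0, -228.8, 222.3]
tool_rot: [0.002, 1.0, 0.028, -0.0]
contact_force: [-1.1, -0.2, 0.2]
finger_gap: 0.355
gripper_force: 0.0
```

Call:
arm_command(
  increments=[
    [0.03,0,0,0,0],
    [0.03,0,0,0,0],
    [0.03,0,0,0,0],
  ],
)

```text
clock: 15.78
ee_pos: [604.9, -220.7, 221.6]
tool_rot: [-0.0, 0.999, 0.033, 0.0]
contact_force: [0.3, -0.5, 0.1]
finger_gap: 0.352
gripper_force: 0.0
```

```bash
python3 - <<'E'
from h import *
st(); c=cam('wrist'); save('wrist','w5.png')
for n,P in [('tip1',[679.8,-250.8,94]),('tip2',[533.4,-262,94])]: print(n,proj(c,P))
print(inc([606.6,-256.4,113],-86))
E
```

```text
{'clock': np.float64(15.783), 'ee_pos': array([ 604.898, -220.679,  221.57 ]), 'contact_force': array([ 0.267, -0.497,  0.056]), 'finger_gap': np.float64(0.352), 'gripper_force': np.float64(0.0), 'q': array([ 0.008,  0.59 ,  0.536,  1.467, -0.314,  1.171, -0.912])}
tip1 (np.float64(363.96076676042196), np.float64(108.96675213597734))
tip2 (np.float64(359.50084457212273), np.float64(267.30408802294187))
(array([-0.0007,  0.0359,  0.1085]), np.float64(-0.004), 'yaw now', np.float64(-86.23), 'q7', np.float64(-0.91))
```

View pics/w5.png

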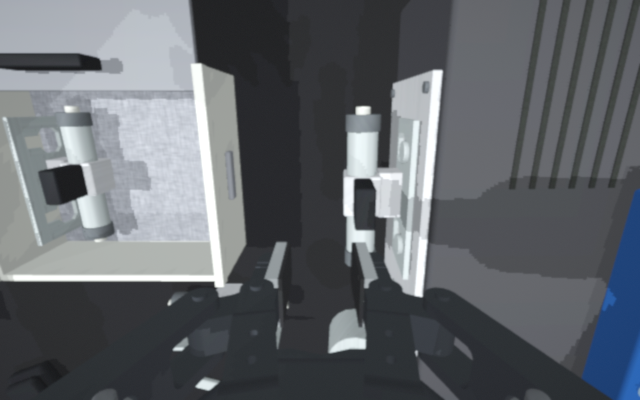

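Column 1 stands upright in the case. Column 3's tip is at (363,108), 1 px from its prediction, so I go straight down on it.

Call:
arm_command(
  increments=[
    [0.03,0.0,0.018,0.02,0],
    [0.03,0.0,0.0355,0.04,0],
    [0.03,0.0,0.0355,0.055,0],
    [0.03,0.0,0.0355,0.055,0],
    [0.03,0.0,0.0355,0.055,0],
  ],
)

```text
clock: 16.25
ee_pos: [606.9, -256.2, 165.9]
tool_rot: [-0.001, 0.999, 0.033, -0.001]
contact_force: [-0.0, 0.0, 1.1]
finger_gap: 0.351
gripper_force: 0.0
```

Call:
arm_command(
  increments=[
    [0.03,0,0,0,0],
    [0.03,0,0,0,0],
  ],
)

```text
clock: 16.42
ee_pos: [607.8, -257.0, 167.8]
tool_rot: [0.0, 0.999, 0.033, 0.001]
contact_force: [0.1, -0.3, 1.0]
finger_gap: 0.35
gripper_force: 0.0
```

```bash
python3 - <<'E'
from h import *
st(); print(inc([607.5,-256.3,115],-86))
E
```

```text
{'clock': np.float64(16.417), 'ee_pos': array([ 607.759, -257.009,  167.791]), 'contact_force': array([ 0.118, -0.328,  1.03 ]), 'finger_gap': np.float64(0.35), 'gripper_force': np.float64(0.0), 'q': array([ 0.078,  0.656,  0.512,  1.498, -0.347,  1.077, -0.839])}
(array([-0.0003, -0.0008,  0.0528]), np.float64(-0.005), 'yaw now', np.float64(-86.26), 'q7', np.float64(-0.84))
```

Call:
arm_command(
  increments=[
    [0.03,0,-0.0008,0.012,0],
    [0.03,0,-0.0008,0.024,0],
    [0.03,0,-0.0008,0.036,0],
    [0.03,0,-0.0008,0.046,0],
    [0.03,0,-0.0008,0.052,0],
  ],
)

```text
clock: 16.83
ee_pos: [606.3, -256.3, 112.7]
tool_rot: [-0.0, 0.999, 0.032, -0.001]
contact_force: [0.0, 0.1, 0.2]
finger_gap: 0.354
gripper_force: 0.0
```

Call:
arm_command(
  increments=[
    [0.03,0,0,0,0],
    [0.02,0,0,0,0],
    [0.0,0,0,0,0],
    [0.0,0,0,0,0],
    [0.0,0,0,0,0],
  ],
)

```text
clock: 17.25
ee_pos: [607.4, -256.6, 115.5]
tool_rot: [-0.0, 0.999, 0.032, 0.001]
contact_force: [-0.0, 3.3, 5.3]
finger_gap: 0.182
gripper_force: 39.4
```

Call:
arm_command(
  increments=[
    [0.0,0,0,0,0],
    [0.0,0,0,0,0],
  ],
)

```text
clock: 17.42
ee_pos: [607.4, -256.7, 115.5]
tool_rot: [-0.0, 0.999, 0.032, 0.001]
contact_force: [-1.1, 2.8, 5.2]
finger_gap: 0.179
gripper_force: 39.5
```

Call:
arm_command(
  increments=[
    [0.0,0,0,-0.006,0],
    [0.0,0,0,-0.012,0],
    [0.0,0,0,-0.018,0],
    [0.0,0,0,-0.024,0],
    [0.0,0,0,-0.027,0],
  ],
)

```text
clock: 17.83
ee_pos: [606.8, -256.9, 142.2]
tool_rot: [-0.0, 0.999, 0.032, 0.0]
contact_force: [0.5, 1.1, -5.0]
finger_gap: 0.181
gripper_force: 39.4
```

Call:
arm_command(
  increments=[
    [0.0,0,0,0,0],
    [0.0,0,0,0,0],
    [0.0,0,-0.003,0,0],
    [0.0,0,-0.006,0,0],
    [0.0,0,-0.009,0,0],
  ],
)

```text
clock: 18.25
ee_pos: [606.0, -247.8, 141.1]
tool_rot: [0.0, 0.999, 0.032, -0.0]
contact_force: [0.7, -0.7, -4.9]
finger_gap: 0.179
gripper_force: 39.6
```

Call:
arm_command(
  increments=[
    [0.0,0,-0.004,0,0],
    [0.0,0,-0.008,0,0],
    [0.0,0,-0.012,0,0],
    [0.0,0,-0.016,0,0],
    [0.0,0,-0.021,0,0],
  ],
)

```text
clock: 18.67
ee_pos: [604.8, -226.7, 141.4]
tool_rot: [0.0, 0.999, 0.032, 0.0]
contact_force: [-0.2, 1.0, -4.8]
finger_gap: 0.18
gripper_force: 39.6
```

Call:
arm_command(
  increments=[
    [0.0,0,-0.005,-0.014,0],
    [0.0,0,-0.01,-0.028,0],
    [0.0,0,-0.02,-0.042,0],
    [0.0,0,-0.025,-0.055,0],
    [0.0,0,-0.025,-0.055,0],
  ],
)

```text
clock: 19.08
ee_pos: [604.9, -200.5, 199.5]
tool_rot: [0.0, 0.999, 0.033, 0.002]
contact_force: [0.2, -0.5, -4.4]
finger_gap: 0.185
gripper_force: 39.6
```

```bash
python3 - <<'E'
from h import *
case('t3.png'); st(); print(inc([593,-59,195],-86.4))
E
```

```text
blob [337, 119, 4, 24, 59] NL [338 142] [ 631.8 -115.    88. ] NR [339 142] [ 631.8 -118.2   88. ] FR [338 119] [ 706.1 -116.    88. ]
blob [266, 124, 41, 63, 232] NL [270 186] [493.1 100.3  88. ] NR [305 184] [498.6  -9.5  88. ] FR [268 124] [691.4 106.4  88. ]
blob [286, 143, 6, 9, 44] NL [287 151] [604.1  46.5  88. ] NR [291 151] [604.   33.9  88. ] FR [291 143] [629.7  33.8  88. ]
blob [280, 154, 8, 12, 63] NL [282 165] [559.5  62.4  88. ] NR [287 164] [562.6  46.7  88. ] FR [286 154] [594.5  49.7  88. ]
blob [288, 165, 5, 11, 54] NL [288 175] [527.5  43.7  88. ] NR [292 175] [527.4  31.1  88. ] FR [292 165] [559.3  31.   88. ]
{'clock': np.float64(19.133), 'ee_pos': array([ 604.289, -201.164,  197.996]), 'contact_force': array([ 0.073, -1.449, -4.858]), 'finger_gap': np.float64(0.179), 'gripper_force': np.float64(39.6), 'q': array([-0.025,  0.596,  0.534,  1.526, -0.327,  1.106, -0.926])}
(array([-0.002 , -0.1426,  0.0029]), np.float64(0.003), 'yaw now', np.float64(-86.25), 'q7', np.float64(-0.93))
```

Case corners are unchanged, so I place column 3.

Call:
arm_command(
  increments=[
    [0.0,0,-0.025,0,0],
    [0.0,-0.001,-0.055,0,0],
    [0.0,-0.001,-0.085,0,0],
    [0.0,-0.002,-0.115,0,0],
    [0.0,-0.002,-0.1426,0.003,0],
  ],
)

```text
clock: 19.55
ee_pos: [591.7, -58.4, 192.9]
tool_rot: [-0.0, 0.999, 0.032, -0.0]
contact_force: [1.4, 0.7, -4.4]
finger_gap: 0.176
gripper_force: 39.9
```

Call:
arm_command(
  increments=[
    [0.0,0,0,0,0],
    [0.0,0,0,0,0],
    [0.0,0,0,0.02,0],
    [0.0,0,0,0.04,0],
    [0.0,0,0,0.06,0],
  ],
)

```text
clock: 19.97
ee_pos: [592.1, -61.5, 132.6]
tool_rot: [0.001, 1.0, 0.031, 0.0]
contact_force: [-0.4, -0.1, -4.7]
finger_gap: 0.18
gripper_force: 40.2
```

```bash
python3 - <<'E'
from h import *
st(); print(inc([593,-59,50],-86.4))
E
```

```text
{'clock': np.float64(19.967), 'ee_pos': array([592.136, -61.543, 132.639]), 'contact_force': array([-0.42 , -0.1  , -4.708]), 'finger_gap': np.float64(0.18), 'gripper_force': np.float64(40.209), 'q': array([-0.254,  0.602,  0.515,  1.723, -0.359,  0.911, -1.1  ])}
(array([ 0.001 , -0.0026,  0.0826]), np.float64(-0.001), 'yaw now', np.float64(-86.44), 'q7', np.float64(-1.1))
```

Call:
arm_command(
  increments=[
    [0.0,0,-0.002,0.013,0],
    [0.0,0,-0.002,0.026,0],
    [0.0,0,-0.002,0.04,0],
    [0.0,0,-0.002,0.054,0],
    [0.0,0,-0.002,0.066,0],
  ],
)

```text
clock: 20.38
ee_pos: [591.7, -59.5, 66.1]
tool_rot: [0.001, 1.0, 0.031, -0.0]
contact_force: [-0.1, 0.7, -5.0]
finger_gap: 0.18
gripper_force: 40.2
```

Call:
arm_command(
  increments=[
    [0.0,0,0,0.003,0],
    [0.0,0,0,0.006,0],
    [0.0,0,0,0.009,0],
    [0.0,0,0,0.011,0],
    [0.0,0,0,0.011,0],
  ],
)

```text
clock: 20.8
ee_pos: [592.3, -58.0, 56.5]
tool_rot: [0.0, 0.999, 0.032, 0.0]
contact_force: [0.9, -0.3, -3.9]
finger_gap: 0.182
gripper_force: 40.1
```

Call:
arm_command(
  increments=[
    [0.0,0,0,0.002,0],
    [0.0,0,0,0.004,0],
    [0.0,0,0,0.006,0],
    [0.0,0,0,0.006,0],
    [0.0,0,0,0.006,0],
  ],
)

```text
clock: 21.22
ee_pos: [592.3, -57.9, 50.5]
tool_rot: [0.0, 0.999, 0.032, 0.0]
contact_force: [0.1, -0.8, -2.4]
finger_gap: 0.18
gripper_force: 40.3
```

Call:
arm_command(
  increments=[
    [0.0,0,0,0.0015,0],
    [0.0,0,0,0.003,0],
    [0.0,0,0,0.003,0],
    [0.0,0,0,0.003,0],
  ],
)

```text
clock: 21.55
ee_pos: [592.4, -58.1, 50.4]
tool_rot: [-0.001, 0.999, 0.032, 0.001]
contact_force: [-7.3, 2.3, 24.9]
finger_gap: 0.179
gripper_force: 44.3
```

Call:
arm_command(
  increments=[
    [0.0,0,0,0,0],
    [0.017,0,0,0,0],
    [0.022,0,0,0,0],
    [0.029,0,0,-0.001,0],
    [0.029,0,0,-0.001,0],
  ],
)

```text
clock: 21.97
ee_pos: [592.3, -57.9, 48.5]
tool_rot: [0.0, 0.999, 0.032, 0.0]
contact_force: [-0.1, 0.5, 0.7]
finger_gap: 0.34
gripper_force: 0.0
```

Call:
arm_command(
  increments=[
    [0.029,0,0,-0.01,0],
    [0.029,0,0,-0.03,0],
    [0.029,0,0,-0.06,0],
    [0.029,0,0,-0.1,0],
    [0.029,0,0,-0.14,0],
  ],
)

```text
clock: 22.38
ee_pos: [591.3, -58.0, 189.9]
tool_rot: [0.0, 0.999, 0.032, -0.001]
contact_force: [0.4, -0.2, -0.1]
finger_gap: 0.343
gripper_force: 0.0
```

Call:
arm_command(
  increments=[
    [0.03,-0.02,0.0,-0.01,0],
    [0.03,-0.04,0.0,-0.01,0],
    [0.03,-0.07,0.0,-0.01,0],
    [0.03,-0.1,0.01,-0.01,0],
    [0.03,-0.13,0.02,-0.01,0],
  ],
)

```text
clock: 22.8
ee_pos: [462.3, -86.0, 198.8]
tool_rot: [-0.0, 0.999, 0.033, 0.0]
contact_force: [0.6, -1.0, -0.0]
finger_gap: 0.348
gripper_force: 0.0
```

Call:
arm_command(
  increments=[
    [0.03,0,0,0,-0.11],
    [0.03,0,0,0,-0.22],
    [0.03,0,0,0,-0.33],
    [0.03,0,0,0,-0.44],
    [0.03,0,0,0,-0.55],
  ],
)

```text
clock: 23.22
ee_pos: [463.6, -86.4, 199.1]
tool_rot: [0.0, 0.953, 0.304, 0.0]
contact_force: [0.7, 0.2, -0.4]
finger_gap: 0.353
gripper_force: 0.0
```

Call:
arm_command(
  increments=[
    [0.03,0,0,0,-0.11],
    [0.03,0,0,0,-0.22],
    [0.03,0,0,0,-0.33],
    [0.03,0,0,0,-0.44],
    [0.03,0,0,0,-0.55],
  ],
)

```text
clock: 23.63
ee_pos: [463.6, -86.4, 199.0]
tool_rot: [0.0, 0.834, 0.552, 0.0]
contact_force: [-0.5, 0.8, -0.3]
finger_gap: 0.351
gripper_force: 0.0
```

Call:
arm_command(
  increments=[
    [0.03,0,0,0,-0.11],
    [0.03,0,0,0,-0.22],
    [0.03,0,0,0,-0.33],
    [0.03,0,0,0,-0.44],
    [0.03,0,0,0,-0.47],
  ],
)

```text
clock: 24.05
ee_pos: [463.6, -86.5, 199.0]
tool_rot: [0.0, 0.682, 0.731, -0.0]
contact_force: [-0.3, -0.7, -0.1]
finger_gap: 0.35
gripper_force: 0.0
```

```bash
python3 - <<'E'
from h import *
case('t4.png'); st(); print(inc([430,-115,150],4))
im=cv2.imread('pics/t4.png')[60:235,195:435]
cv2.imwrite('pics/c4.png',cv2.resize(im,None,fx=3.3,fy=3.3,interpolation=cv2.INTER_CUBIC))
E
```

```text
blob [336, 119, 6, 32, 90] NL [339 150] [ 606.1 -117.8   88. ] NR [341 150] [ 606.1 -124.2   88. ] FR [338 119] [ 706.1 -116.    88. ]
blob [266, 124, 47, 63, 244] NL [270 186] [493.1 100.3  88. ] NR [312 183] [501.6 -31.5  88. ] FR [268 124] [691.4 106.4  88. ]
blob [287, 143, 4, 9, 30] NL [287 151] [604.1  46.5  88. ] NR [290 151] [604.  37.  88.] FR [290 143] [629.7  36.9  88. ]
blob [315, 142, 6, 10, 40] NL [316 151] [603.4 -45.1  88. ] NR [316 151] [603.4 -45.1  88. ] FR [320 142] [632.2 -58.   88. ]
blob [280, 154, 8, 12, 60] NL [282 165] [559.5  62.4  88. ] NR [287 164] [562.6  46.7  88. ] FR [286 154] [594.5  49.7  88. ]
blob [288, 165, 5, 11, 54] NL [288 175] [527.5  43.7  88. ] NR [292 175] [527.4  31.1  88. ] FR [292 165] [559.3  31.   88. ]
{'clock': np.float64(24.1), 'ee_pos': array([463.559, -86.518, 198.97 ]), 'contact_force': array([ 0.305,  0.12 , -0.763]), 'finger_gap': np.float64(0.352), 'gripper_force': np.float64(0.0), 'q': array([-0.018,  0.307,  0.2  ,  1.942, -0.077,  0.899,  0.288])}
(array([-0.0262, -0.0354,  0.049 ]), np.float64(-0.003), 'yaw now', np.float64(3.84), 'q7', np.float64(0.29))
```

View pics/c4.png

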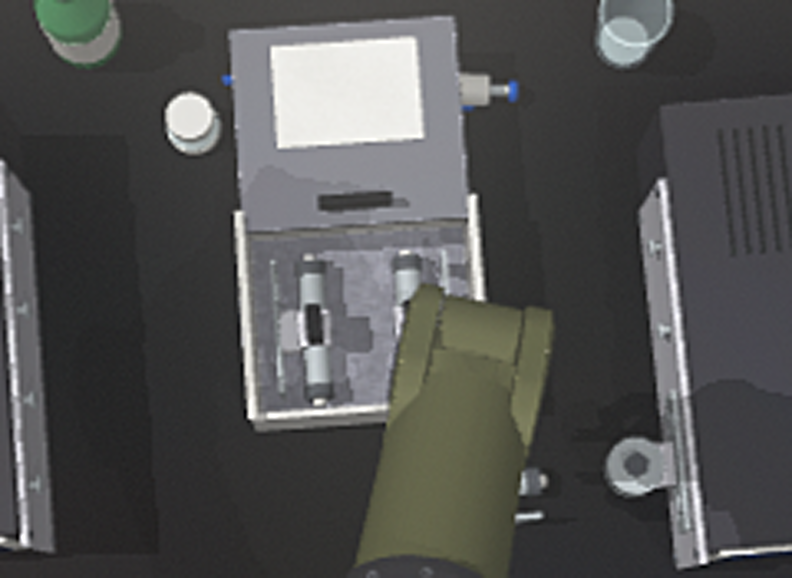

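The top view shows both old columns standing upright in the case, at crop (315,325) and (408,300). The pump's studs are all bare. Next is the new column.

Call:
arm_command(
  increments=[
    [0.03,-0.009,-0.012,0.0,0],
    [0.03,-0.018,-0.024,0.015,0],
    [0.03,-0.027,-0.035,0.03,0],
    [0.03,-0.027,-0.035,0.04,0],
    [0.03,-0.027,-0.035,0.04,0],
  ],
)

```text
clock: 24.52
ee_pos: [428.1, -116.2, 157.3]
tool_rot: [-0.001, 0.686, 0.728, -0.001]
contact_force: [0.1, 0.6, -0.0]
finger_gap: 0.353
gripper_force: 0.0
```

Call:
arm_command(
  increments=[
    [0.03,0,0,0,0],
    [0.03,0,0,0,0],
    [0.03,0,0,0,0],
  ],
)

```text
clock: 24.77
ee_pos: [431.0, -115.3, 159.2]
tool_rot: [0.001, 0.684, 0.729, 0.0]
contact_force: [-0.1, 0.1, 0.1]
finger_gap: 0.35
gripper_force: 0.0
```

```bash
python3 - <<'E'
from h import *
st(); c=cam('wrist'); save('wrist','w6.png')
for n,P in [('tip1',[424.8,-41.9,22]),('tip2',[435.5,-189.5,22])]: print(n,proj(c,P))
E
```

```text
{'clock': np.float64(24.767), 'ee_pos': array([ 431.028, -115.264,  159.162]), 'contact_force': array([-0.112,  0.055,  0.124]), 'finger_gap': np.float64(0.35), 'gripper_force': np.float64(0.0), 'q': array([ 0.052,  0.323,  0.205,  2.06 , -0.093,  0.766,  0.377])}
tip1 (np.float64(317.4714375886807), np.float64(107.53782377466526))
tip2 (np.float64(319.30350737679686), np.float64(262.56733927301406))
```

View pics/w6.png

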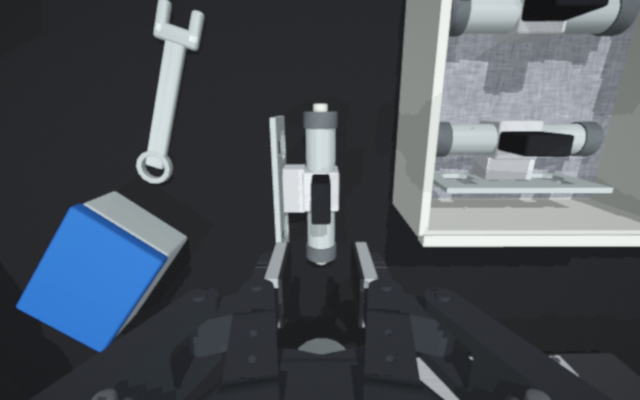

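The wrist view shows the new column's tube tips at (320,105) and (320,263), so its centre is about (432,-114.5). That matches the prediction.

Call:
arm_command(
  increments=[
    [0.03,0.001,0.001,0.025,0],
    [0.03,0.001,0.001,0.05,0],
    [0.03,0.001,0.001,0.075,0],
    [0.03,0.001,0.001,0.09,0],
    [0.03,0.001,0.001,0.1,0],
  ],
)

```text
clock: 25.23
ee_pos: [431.1, -113.9, 57.2]
tool_rot: [-0.001, 0.684, 0.729, -0.0]
contact_force: [-0.2, 0.2, 0.4]
finger_gap: 0.354
gripper_force: 0.0
```

Call:
arm_command(
  increments=[
    [0.03,0,0,0.008,0],
    [0.03,0,0,0.016,0],
    [0.02,0,0,0.016,0],
    [0.0,0,0,0.016,0],
    [0.0,0,0,0.016,0],
  ],
)

```text
clock: 25.65
ee_pos: [431.5, -114.2, 42.7]
tool_rot: [0.0, 0.684, 0.729, 0.0]
contact_force: [0.2, 1.2, -3.4]
finger_gap: 0.178
gripper_force: 41.4
```

Call:
arm_command(
  increments=[
    [0.0,0,0,0,0],
    [0.0,0,0,0,0],
    [0.0,0,0,0,0],
  ],
)

```text
clock: 25.9
ee_pos: [431.5, -114.2, 42.7]
tool_rot: [0.0, 0.684, 0.729, 0.0]
contact_force: [-0.2, -0.1, -4.2]
finger_gap: 0.181
gripper_force: 41.4
```

```bash
python3 - <<'E'
from h import *
st(); print(inc([432,-114.5,43],3.6)); save('wrist','w7.png')
E
```

```text
{'clock': np.float64(25.9), 'ee_pos': array([ 431.475, -114.234,   42.701]), 'contact_force': array([-0.172, -0.141, -4.166]), 'finger_gap': np.float64(0.181), 'gripper_force': np.float64(41.401), 'q': array([ 0.106,  0.518,  0.141,  2.192, -0.164,  0.441,  0.441])}
(array([-0.0003,  0.0005, -0.0003]), np.float64(0.0), 'yaw now', np.float64(3.61), 'q7', np.float64(0.44))
```

Call:
arm_command(
  increments=[
    [0.0,0,0,-0.02,0],
    [0.0,0,0,-0.05,0],
    [0.0,0,0,-0.08,0],
    [0.0,0,0,-0.12,0],
    [0.0,0,0,-0.16,0],
  ],
)

```text
clock: 26.37
ee_pos: [430.2, -114.1, 203.8]
tool_rot: [-0.001, 0.685, 0.729, -0.001]
contact_force: [1.5, 0.6, -4.2]
finger_gap: 0.178
gripper_force: 41.4
```

Call:
arm_command(
  increments=[
    [0.0,0.02,0.006,0,0],
    [0.0,0.05,0.015,0,0],
    [0.0,0.08,0.025,0,0],
    [0.0,0.11,0.035,0,0],
    [0.0,0.14,0.045,0,0],
  ],
)

```text
clock: 26.78
ee_pos: [467.2, 29.7, 202.6]
tool_rot: [0.0, 0.685, 0.729, 0.0]
contact_force: [0.5, 0.8, -3.7]
finger_gap: 0.177
gripper_force: 41.4
```

Call:
arm_command(
  increments=[
    [0.0,0.03,0.01,0,0],
    [0.0,0.06,0.02,0,0],
    [0.0,0.09,0.03,0,0],
    [0.0,0.11,0.04,0,0],
    [0.0,0.12,0.05,0,0],
  ],
)

```text
clock: 27.2
ee_pos: [509.2, 155.3, 202.1]
tool_rot: [-0.001, 0.683, 0.731, 0.0]
contact_force: [0.3, -0.7, -3.3]
finger_gap: 0.18
gripper_force: 41.4
```

Call:
arm_command(
  increments=[
    [0.0,0,0,0,0.11],
    [0.0,0,0,0,0.22],
    [0.0,0,0,0,0.33],
    [0.0,0,0,0,0.44],
    [0.0,0,0,0,0.55],
  ],
)

```text
clock: 27.62
ee_pos: [509.3, 151.1, 202.2]
tool_rot: [-0.0, 0.858, 0.513, -0.0]
contact_force: [-0.7, -0.2, -3.6]
finger_gap: 0.182
gripper_force: 41.4
```

Call:
arm_command(
  increments=[
    [0.0,0,0,0,0.11],
    [0.0,0,0,0,0.22],
    [0.0,0,0,0,0.33],
    [0.0,0,0,0,0.44],
    [0.0,0,0,0,0.55],
  ],
)

```text
clock: 28.03
ee_pos: [509.3, 151.2, 202.2]
tool_rot: [-0.0, 0.965, 0.261, -0.0]
contact_force: [0.2, -1.0, -3.5]
finger_gap: 0.178
gripper_force: 41.4
```

Call:
arm_command(
  increments=[
    [0.0,0,0,0,0.11],
    [0.0,0,0,0,0.22],
    [0.0,0,0,0,0.33],
    [0.0,0,0,0,0.44],
    [0.0,0,0,0,0.471],
  ],
)

```text
clock: 28.45
ee_pos: [509.2, 151.3, 202.1]
tool_rot: [0.0, 1.0, 0.028, -0.0]
contact_force: [0.7, 0.6, -4.1]
finger_gap: 0.178
gripper_force: 41.4
```

Call:
arm_command(
  increments=[
    [0.0,0,0,0,0],
    [0.0,0,0,0,0],
    [0.0,0,0,0,0],
  ],
)

```text
clock: 28.7
ee_pos: [509.5, 151.3, 202.3]
tool_rot: [-0.0, 0.999, 0.032, -0.0]
contact_force: [-1.2, -0.6, -4.0]
finger_gap: 0.179
gripper_force: 41.4
```

```bash
python3 - <<'E'
from h import *
save('wrist','w8.png'); st()
a,b=cv2.imread('pics/w4.png',0),cv2.imread('pics/w8.png',0)
h3=cv2.imread('pics/w3.png',0)
t=a[95:150,288:352]
for nm,x in [('w3',h3),('w8',b)]:
    R=cv2.matchTemplate(x[70:180,260:380],t,cv2.TM_CCOEFF_NORMED); _,m,_,l=cv2.minMaxLoc(R); print(nm,m,l[0]+260-288,l[1]+70-95)
for nm,x in [('w3',h3),('w4',a),('w8',b)]: print(nm,x[95:150:1,320].tolist()); print(x[175,280:360:2].tolist())
st(); print(inc([637,240,160],-86.36))
cv2.imwrite('pics/w48.png',np.hstack([a[60:360,180:480],b[60:360,180:480]]))
E
```

```text
{'clock': np.float64(28.75), 'ee_pos': array([509.621, 151.24 , 202.365]), 'contact_force': array([ 0.227, -0.599, -3.592]), 'finger_gap': np.float64(0.18), 'gripper_force': np.float64(41.372), 'q': array([-0.701,  0.432,  0.54 ,  1.797, -0.261,  0.985, -1.562])}
w3 0.2070591002702713 -3 1
w8 0.28947314620018005 -1 0
w3 [42, 43, 44, 43, 43, 43, 43, 43, 61, 132, 212, 253, 255, 255, 255, 255, 255, 255, 255, 255, 255, 255, 248, 195, 152, 150, 152, 152, 152, 152, 152, 153, 152, 153, 153, 153, 153, 152, 151, 150, 151, 150, 149, 149, 148, 148, 148, 147, 147, 147, 147, 148, 164, 203, 233]
[43, 43, 44, 44, 44, 43, 44, 72, 152, 170, 225, 243, 245, 247, 246, 245, 247, 249, 248, 245, 241, 238, 234, 230, 227, 223, 217, 205, 205, 197, 175, 155, 64, 48, 49, 48, 48, 48, 49, 48]
w4 [178, 161, 153, 168, 175, 175, 171, 167, 165, 184, 222, 247, 253, 253, 253, 253, 253, 253, 253, 253, 253, 252, 236, 174, 135, 138, 138, 138, 138, 139, 139, 139, 140, 140, 140, 140, 140, 140, 139, 139, 138, 137, 137, 136, 136, 136, 136, 135, 135, 135, 134, 134, 143, 166, 195]
[157, 156, 154, 147, 146, 155, 149, 161, 155, 1
[... 284 characters left out ...]
130, 129, 129, 129, 130, 130, 130, 131, 131, 131, 131, 131, 131, 130, 129, 128, 129, 127, 127, 127, 126, 126, 126, 125, 128, 144, 184, 212]
[49, 50, 50, 49, 48, 48, 50, 49, 95, 156, 207, 215, 217, 220, 220, 219, 219, 221, 223, 222, 218, 214, 211, 208, 204, 201, 197, 190, 181, 181, 174, 159, 131, 59, 49, 49, 49, 49, 49, 46]
{'clock': np.float64(28.75), 'ee_pos': array([509.621, 151.24 , 202.365]), 'contact_force': array([ 0.227, -0.599, -3.592]), 'finger_gap': np.float64(0.18), 'gripper_force': np.float64(41.372), 'q': array([-0.701,  0.432,  0.54 ,  1.797, -0.261,  0.985, -1.562])}
(array([ 0.1328, -0.0804,  0.0423]), np.float64(0.001), 'yaw now', np.float64(-86.33), 'q7', np.float64(-1.56))
```

View pics/w48.png

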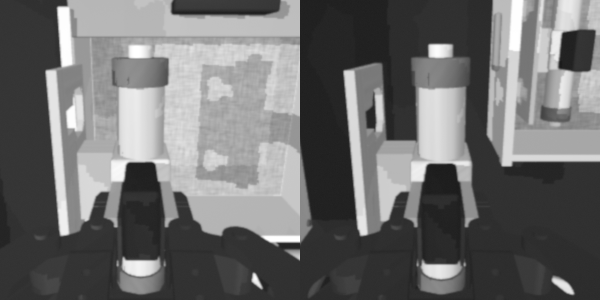

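Both holds look the same to within about a pixel, so I can hang the new column by retracing the old column's path in reverse.

Call:
arm_command(
  increments=[
    [0.0,0.02,-0.012,0.0,0],
    [0.0,0.05,-0.03,0.01,0],
    [0.0,0.08,-0.05,0.02,0],
    [0.0,0.11,-0.067,0.03,0],
    [0.0,0.1325,-0.08,0.042,0],
  ],
)

```text
clock: 29.17
ee_pos: [639.0, 241.7, 159.9]
tool_rot: [-0.001, 0.999, 0.033, 0.001]
contact_force: [-0.2, 0.2, -2.9]
finger_gap: 0.184
gripper_force: 41.4
```

Call:
arm_command(
  increments=[
    [0.0,0,0,0.005,0],
    [0.0,0,0,0.01,0],
    [0.0,0,0,0.018,0],
    [0.0,0,0,0.018,0],
    [0.0,0,0,0.018,0],
  ],
)

```text
clock: 29.58
ee_pos: [636.3, 238.6, 142.5]
tool_rot: [0.0, 1.0, 0.031, -0.0]
contact_force: [-0.2, 0.5, -3.0]
finger_gap: 0.181
gripper_force: 41.3
```

Call:
arm_command(
  increments=[
    [0.0,0,0,0,0],
    [0.0,0,0,0,0],
    [0.0,0,0,0,0],
  ],
)

```text
clock: 29.83
ee_pos: [637.1, 239.3, 143.3]
tool_rot: [-0.0, 1.0, 0.031, 0.001]
contact_force: [0.1, 0.4, -3.5]
finger_gap: 0.181
gripper_force: 41.3
```

```bash
python3 - <<'E'
from h import *
st(); print(inc([636.5,244.7,140.8],-86.36), inc([635,276.8,140.8],-86.36))
E
```

```text
{'clock': np.float64(29.833), 'ee_pos': array([637.109, 239.344, 143.266]), 'contact_force': array([ 0.055,  0.353, -3.549]), 'finger_gap': np.float64(0.181), 'gripper_force': np.float64(41.278), 'q': array([-0.655,  0.705,  0.482,  1.464, -0.352,  1.058, -1.606])}
(array([-0.0003, -0.0054,  0.0025]), np.float64(-0.001), 'yaw now', np.float64(-86.41), 'q7', np.float64(-1.61)) (array([ 0.0002, -0.0375,  0.0025]), np.float64(-0.001), 'yaw now', np.float64(-86.41), 'q7', np.float64(-1.61))
```

Call:
arm_command(
  increments=[
    [0.0,0,0,0.0025,0],
    [0.0,0,-0.005,0.0025,0],
    [0.0,0,-0.01,0.0025,0],
    [0.0,0,-0.015,0.0025,0],
    [0.0,0,-0.02,0.0025,0],
  ],
)

```text
clock: 30.25
ee_pos: [635.6, 260.5, 139.8]
tool_rot: [-0.0, 0.999, 0.032, -0.0]
contact_force: [0.1, -0.6, -3.8]
finger_gap: 0.181
gripper_force: 41.3
```

Call:
arm_command(
  increments=[
    [0.0,0,-0.003,0,0],
    [0.0,0,-0.006,0,0],
    [0.0,0,-0.008,0,0],
    [0.0,0,-0.01,0,0],
    [0.0,0,-0.01,0,0],
  ],
)

```text
clock: 30.67
ee_pos: [635.0, 269.9, 139.8]
tool_rot: [-0.0, 1.0, 0.032, -0.0]
contact_force: [-0.3, 0.0, -2.9]
finger_gap: 0.183
gripper_force: 41.3
```

```bash
python3 - <<'E'
from h import *
st(); print(inc([635,276.8,140.8],-86.36))
E
```

```text
{'clock': np.float64(30.667), 'ee_pos': array([635.005, 269.871, 139.804]), 'contact_force': array([-0.34 ,  0.035, -2.882]), 'finger_gap': np.float64(0.183), 'gripper_force': np.float64(41.348), 'q': array([-0.692,  0.723,  0.481,  1.437, -0.357,  1.069, -1.649])}
(array([ 0.0004, -0.0069, -0.001 ]), np.float64(-0.0), 'yaw now', np.float64(-86.38), 'q7', np.float64(-1.65))
```

Call:
arm_command(
  increments=[
    [0.0,0,-0.002,-0.001,0],
    [0.0,0,-0.004,-0.001,0],
    [0.0,0,-0.006,-0.001,0],
    [0.0,0,-0.007,-0.001,0],
    [0.0,0,-0.007,-0.001,0],
  ],
)

```text
clock: 31.08
ee_pos: [634.7, 276.7, 140.9]
tool_rot: [-0.0, 1.0, 0.032, 0.0]
contact_force: [-0.3, -0.6, -2.9]
finger_gap: 0.181
gripper_force: 41.4
```

Call:
arm_command(
  increments=[
    [0.0,0,0,0.004,0],
    [0.0,0,0,0.008,0],
    [0.0,0,0,0.012,0],
    [0.0,0,0,0.015,0],
    [0.0,0,0,0.015,0],
  ],
)

```text
clock: 31.5
ee_pos: [634.1, 276.1, 124.7]
tool_rot: [0.0, 1.0, 0.031, -0.001]
contact_force: [0.0, -0.1, -3.2]
finger_gap: 0.181
gripper_force: 41.3
```

Slides down freely. The last ~10 mm.

Call:
arm_command(
  increments=[
    [0.0,0,0,0.003,0],
    [0.0,0,0,0.005,0],
    [0.0,0,0,0.007,0],
    [0.0,0,0,0.008,0],
    [0.0,0,0,0.008,0],
  ],
)

```text
clock: 31.92
ee_pos: [634.5, 276.3, 117.6]
tool_rot: [0.0, 1.0, 0.031, -0.0]
contact_force: [0.3, -1.2, -3.4]
finger_gap: 0.175
gripper_force: 41.4
```

Call:
arm_command(
  increments=[
    [0.0,0,0,0.001,0],
    [0.0,0,0,0.002,0],
    [0.0,0,0,0.002,0],
  ],
)

```text
clock: 32.17
ee_pos: [634.6, 276.4, 115.7]
tool_rot: [0.0, 1.0, 0.031, -0.0]
contact_force: [-0.5, 0.2, -3.1]
finger_gap: 0.178
gripper_force: 41.4
```

Call:
arm_command(
  increments=[
    [0.0,0,0,0.001,0],
    [0.0,0,0,0.002,0],
    [0.0,0,0,0.003,0],
    [0.0,0,0,0.003,0],
  ],
)

```text
clock: 32.5
ee_pos: [634.9, 276.3, 113.8]
tool_rot: [-0.0, 1.0, 0.031, 0.0]
contact_force: [-1.0, 0.2, 3.1]
finger_gap: 0.179
gripper_force: 42.3
```

Home on the studs (force went from -3 to +3 N). I release, lift and head for the cover handle.

Call:
arm_command(
  increments=[
    [0.0,0,0,0,0],
    [0.017,0,0,0,0],
    [0.022,0,0,0,0],
    [0.029,0,0,0,0],
    [0.029,0,0,0,0],
  ],
)

```text
clock: 32.92
ee_pos: [634.7, 276.5, 112.7]
tool_rot: [-0.0, 1.0, 0.031, 0.0]
contact_force: [-0.4, -0.3, 0.1]
finger_gap: 0.334
gripper_force: 0.0
```

Call:
arm_command(
  increments=[
    [0.029,0,0,-0.01,0],
    [0.029,0,0,-0.03,0],
    [0.029,0,0,-0.06,0],
    [0.029,0,0,-0.09,0],
    [0.029,0,0,-0.12,0],
  ],
)

```text
clock: 33.33
ee_pos: [634.6, 276.2, 234.9]
tool_rot: [0.0, 1.0, 0.031, 0.0]
contact_force: [1.4, -0.1, -0.2]
finger_gap: 0.339
gripper_force: 0.0
```

Call:
arm_command(
  increments=[
    [0.03,0,0.03,0,0],
    [0.03,0,0.06,0,0],
    [0.03,0,0.09,0,0],
    [0.03,0,0.12,0,0],
    [0.03,0,0.13,0,0],
  ],
)

```text
clock: 33.75
ee_pos: [643.3, 140.1, 234.5]
tool_rot: [0.002, 1.0, 0.028, 0.001]
contact_force: [0.1, -1.3, 1.5]
finger_gap: 0.354
gripper_force: 0.0
```

Call:
arm_command(
  increments=[
    [0.06,0,0,0,-0.11],
    [0.06,0,0,0,-0.22],
    [0.06,0,0,0,-0.33],
    [0.06,0,0,0,-0.44],
    [0.06,0,0,0,-0.55],
  ],
)

```text
clock: 34.17
ee_pos: [642.9, 147.0, 233.6]
tool_rot: [-0.0, 0.953, 0.304, 0.0]
contact_force: [0.1, -0.1, -0.1]
finger_gap: 0.705
gripper_force: 0.0
```

Call:
arm_command(
  increments=[
    [0.06,0,0,0,-0.11],
    [0.06,0,0,0,-0.22],
    [0.06,0,0,0,-0.33],
    [0.06,0,0,0,-0.44],
    [0.06,0,0,0,-0.55],
  ],
)

```text
clock: 34.58
ee_pos: [642.9, 147.0, 233.6]
tool_rot: [0.0, 0.834, 0.551, 0.0]
contact_force: [-0.2, 0.2, 0.0]
finger_gap: 0.699
gripper_force: 0.0
```

Call:
arm_command(
  increments=[
    [0.06,0,0,0,-0.11],
    [0.06,0,0,0,-0.22],
    [0.06,0,0,0,-0.33],
    [0.06,0,0,0,-0.44],
    [0.06,0,0,0,-0.46],
  ],
)

```text
clock: 35.0
ee_pos: [643.0, 146.8, 233.5]
tool_rot: [0.0, 0.687, 0.727, 0.0]
contact_force: [0.0, 0.2, 1.0]
finger_gap: 0.703
gripper_force: 0.0
```

```bash
python3 - <<'E'
from h import *
st(); case('t5.png'); print(inc([697,-3,160],3.5))
im=cv2.imread('pics/t5.png')[60:235,195:435]
cv2.imwrite('pics/c5.png',cv2.resize(im,None,fx=3.3,fy=3.3,interpolation=cv2.INTER_CUBIC))
E
```

```text
{'clock': np.float64(35.0), 'ee_pos': array([642.957, 146.756, 233.502]), 'contact_force': array([0.031, 0.188, 0.998]), 'finger_gap': np.float64(0.703), 'gripper_force': np.float64(0.0), 'q': array([-0.318,  0.557,  0.1  ,  1.399, -0.057,  1.187, -0.155])}
blob [269, 116, 74, 68, 325] NL [269 183] [502.7 103.4  88. ] NR [341 179] [ 513.5 -122.9   88. ] FR [337 116] [ 715.9 -113.    88. ]
blob [265, 121, 6, 45, 123] NL [270 165] [559.8 100.2  88. ] NR [270 165] [559.8 100.2  88. ] FR [267 121] [701.1 109.5  88. ]
blob [285, 140, 6, 10, 45] NL [285 149] [610.5  52.8  88. ] NR [290 148] [613.6  37.   88. ] FR [290 140] [639.3  36.9  88. ]
blob [322, 149, 5, 12, 38] NL [322 159] [577.7 -63.8  88. ] NR [326 160] [574.4 -76.4  88. ] FR [325 149] [609.6 -73.6  88. ]
blob [279, 152, 14, 21, 117] NL [288 172] [537.1  43.7  88. ] NR [292 172] [537.   31.1  88. ] FR [286 152] [600.9  49.7  88. ]
blob [316, 163, 6, 9, 43] NL [317 171] [539.5 -47.6  88. ] NR [320 171] [539.5 -57.1  88. ] FR [320 163] [565.  -57.3  88. ]
(array([-0.1524,  0.046 ,  0.0734]), np.float64(-0.008), 'yaw now', np.float64(3.04), 'q7', np.float64(-0.16))
```

View pics/c5.png

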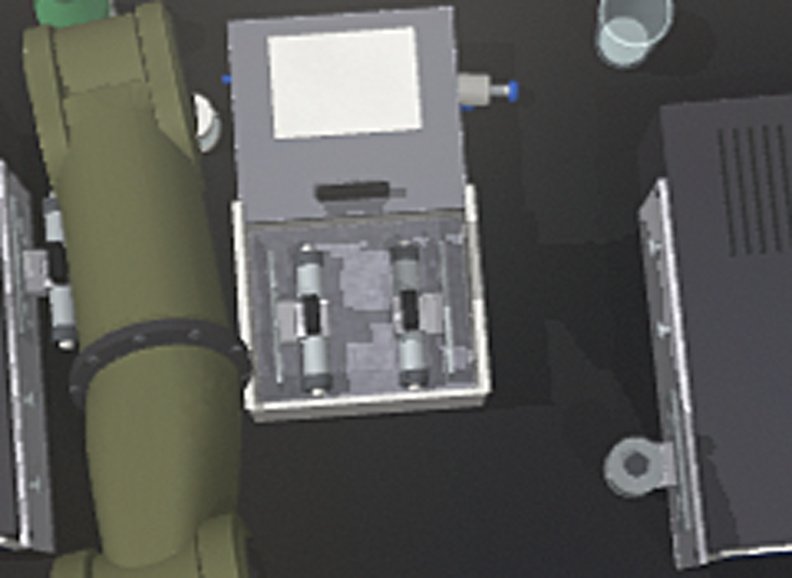

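The case was knocked about 10 mm away from the robot, with both columns still upright and the new column hanging on the pump. The handle is now near (706,-2).

Call:
arm_command(
  increments=[
    [0.06,-0.03,0.011,0.0,0],
    [0.06,-0.06,0.022,0,0],
    [0.06,-0.09,0.033,0,0],
    [0.06,-0.12,0.044,0.0,0],
    [0.06,-0.151,0.055,0.03,-0.008],
  ],
)

```text
clock: 35.47
ee_pos: [708.4, -1.0, 210.6]
tool_rot: [0.004, 0.687, 0.727, 0.003]
contact_force: [1.3, -0.2, 0.1]
finger_gap: 0.703
gripper_force: 0.0
```

Call:
arm_command(
  increments=[
    [0.06,0,0,0.02,0],
    [0.06,0,0,0.043,0],
    [0.06,0,0,0.043,0],
    [0.06,0,0,0.043,0],
  ],
)

```text
clock: 35.8
ee_pos: [704.1, 1.0, 161.0]
tool_rot: [-0.001, 0.686, 0.727, -0.001]
contact_force: [0.9, 0.9, 0.6]
finger_gap: 0.705
gripper_force: 0.0
```

```bash
python3 - <<'E'
from h import *
st(); print(inc([706,-2,105],3.5))
c=cam('wrist'); im=save('wrist','w9.png')
m=(im.max(2)<70).astype(np.uint8); print(proj(c,(707,-1,118.5)))
print(im[60:330:6,320].max(1).tolist()); print([im[v,230:410:4].max(1).tolist() for v in (200,230)])
E
```

```text
{'clock': np.float64(35.8), 'ee_pos': array([704.143,   1.033, 161.022]), 'contact_force': array([0.915, 0.937, 0.648]), 'finger_gap': np.float64(0.705), 'gripper_force': np.float64(0.0), 'q': array([-0.088,  0.684,  0.099,  1.359, -0.07 ,  1.104,  0.078])}
(array([-0.0031,  0.0018,  0.056 ]), np.float64(-0.003), 'yaw now', np.float64(3.32), 'q7', np.float64(0.08))
(np.float64(323.550936848301), np.float64(232.0900783708283))
[102, 136, 136, 136, 136, 136, 137, 137, 137, 137, 136, 136, 136, 136, 137, 130, 125, 124, 124, 21, 27, 27, 28, 29, 26, 28, 28, 30, 32, 32, 32, 32, 30, 31, 32, 31, 31, 127, 132, 131, 131, 131, 130, 129, 96]
[[153, 146, 144, 156, 164, 149, 142, 146, 153, 147, 155, 152, 139, 138, 142, 148, 148, 135, 136, 135, 135, 131, 29, 28, 27, 28, 121, 123, 123, 132, 135, 135, 135, 135, 135, 135, 135, 135, 135, 135, 135, 135, 135, 136, 135], [132, 133, 133, 134, 134, 135, 135, 135, 136, 112, 78, 76, 73, 53, 133, 137, 132, 132, 135, 134, 134, 134, 35, 32, 31, 29, 121, 122, 122, 134, 134, 134, 134, 134, 134, 134, 134, 134, 135, 134, 134, 134, 134, 134, 134]]
```

Call:
arm_command(
  increments=[
    [0.06,0,0.002,0.02,0],
    [0.06,0,0.002,0.04,0],
    [0.06,0,0.002,0.057,0],
    [0.0,0,0.002,0.057,0],
    [0.0,0,0.002,0.057,0],
  ],
  grip_force=25,
)

```text
clock: 36.27
ee_pos: [707.2, 1.3, 106.1]
tool_rot: [0.0, 0.686, 0.728, 0.0]
contact_force: [-0.4, -0.4, 0.9]
finger_gap: 0.43
gripper_force: 0.0
```

Call:
arm_command(
  increments=[
    [0.0,0,0,0,0],
    [0.0,0,0,0,0],
    [0.0,0,0,0,0],
    [0.0,0,0,0,0],
    [0.0,0,0,-0.001,0],
  ],
)

```text
clock: 36.68
ee_pos: [706.5, 0.8, 107.3]
tool_rot: [0.0, 0.686, 0.728, 0.0]
contact_force: [-2.1, 0.3, -3.4]
finger_gap: 0.108
gripper_force: 25.1
```

Call:
arm_command(
  increments=[
    [0.0,0,-0.01,0,0],
    [0.0,0,-0.025,0,0],
    [0.0,0,-0.045,0,0],
    [0.0,0,-0.065,0,0],
    [0.0,0,-0.08,0,0],
  ],
)

```text
clock: 37.1
ee_pos: [627.2, -4.3, 107.2]
tool_rot: [0.001, 0.686, 0.728, 0.001]
contact_force: [2.2, -0.3, -1.4]
finger_gap: 0.105
gripper_force: 25.3
```

Call:
arm_command(
  increments=[
    [0.0,0,-0.015,0,0],
    [0.0,0,-0.03,0,0],
    [0.0,0,-0.045,0,0],
    [0.0,0,-0.06,0,0],
    [0.0,0,-0.075,0,0],
  ],
)

```text
clock: 37.52
ee_pos: [553.3, -9.0, 107.2]
tool_rot: [0.002, 0.686, 0.728, 0.001]
contact_force: [2.5, -1.6, -0.3]
finger_gap: 0.106
gripper_force: 25.5
```

Call:
arm_command(
  increments=[
    [0.0,0,-0.006,0,0],
    [0.0,0,-0.012,0,0],
    [0.0,0,-0.016,0,0],
    [0.0,0,-0.019,0,0],
    [0.0,0,-0.019,0,0],
  ],
)

```text
clock: 37.93
ee_pos: [534.3, -10.2, 107.1]
tool_rot: [0.001, 0.686, 0.728, 0.001]
contact_force: [-0.9, -2.3, 10.2]
finger_gap: 0.108
gripper_force: 26.7
```

```bash
python3 - <<'E'
from h import *
st()
E
```

```text
{'clock': np.float64(37.933), 'ee_pos': array([534.273, -10.205, 107.072]), 'contact_force': array([-0.924, -2.329, 10.215]), 'finger_gap': np.float64(0.108), 'gripper_force': np.float64(26.725), 'q': array([-0.09 ,  0.504,  0.094,  1.91 , -0.068,  0.728,  0.102])}
```

Travelled 172 mm so far. I push on to the stop.

Call:
arm_command(
  increments=[
    [0.0,0,-0.002,-0.001,0],
    [0.0,0,-0.004,-0.001,0],
    [0.0,0,-0.006,-0.001,0],
    [0.0,0,-0.008,-0.001,0],
    [0.0,0,-0.008,-0.001,0],
  ],
)

```text
clock: 38.35
ee_pos: [526.8, -10.7, 107.2]
tool_rot: [0.002, 0.686, 0.728, 0.001]
contact_force: [6.2, -4.0, -1.7]
finger_gap: 0.11
gripper_force: 25.5
```

Call:
arm_command(
  increments=[
    [0.0,0,-0.001,0,0],
    [0.0,0,-0.002,0,0],
    [0.0,0,-0.003,0,0],
    [0.0,0,-0.003,0,0],
  ],
)

```text
clock: 38.68
ee_pos: [525.8, -10.3, 107.2]
tool_rot: [0.003, 0.686, 0.728, 0.002]
contact_force: [10.9, -2.9, -7.2]
finger_gap: 0.108
gripper_force: 24.8
```

At the stop (11 N). I release, lift and check.

Call:
arm_command(
  increments=[
    [0.03,0,0.001,0,0],
    [0.05,0,0.001,0,0],
    [0.06,0,0.001,0,0],
    [0.06,0,0.001,0,0],
    [0.06,0,0.001,-0.02,0],
  ],
)

```text
clock: 39.1
ee_pos: [520.5, -9.9, 124.1]
tool_rot: [-0.003, 0.685, 0.728, -0.002]
contact_force: [-0.2, -0.4, -0.0]
finger_gap: 0.702
gripper_force: 0.0
```

Call:
arm_command(
  increments=[
    [0.06,0,0,-0.03,0],
    [0.06,0,0,-0.06,0],
    [0.06,0,0,-0.09,0],
    [0.06,0,0,-0.12,0],
    [0.06,0,0,-0.12,0],
  ],
)

```text
clock: 39.52
ee_pos: [525.3, -10.3, 252.4]
tool_rot: [0.003, 0.686, 0.728, 0.003]
contact_force: [1.3, 0.0, 0.7]
finger_gap: 0.703
gripper_force: 0.0
```

Call:
arm_command(
  increments=[
    [0.06,-0.03,0,0,0],
    [0.06,-0.07,0,0,0],
    [0.06,-0.11,0,0,0],
    [0.06,-0.15,-0.02,0,0],
    [0.06,-0.18,-0.05,0,0],
  ],
)

```text
clock: 39.93
ee_pos: [487.0, -192.5, 246.1]
tool_rot: [0.0, 0.685, 0.728, -0.0]
contact_force: [-0.5, -1.3, 0.1]
finger_gap: 0.702
gripper_force: 0.0
```

Call:
arm_command(
  increments=[
    [0.06,0,0,0,0],
    [0.06,0,0,0,0],
    [0.06,0,0,0,0],
    [0.06,0,0,0,0],
    [0.06,0,0,0,0],
  ],
)

```text
clock: 40.35
ee_pos: [487.1, -188.6, 246.6]
tool_rot: [-0.0, 0.685, 0.729, 0.0]
contact_force: [-0.6, 0.1, -0.7]
finger_gap: 0.7
gripper_force: 0.0
```

```bash
python3 - <<'E'
from h import *
st(); save('top','t6.png'); save('side','s6.png')
a=cv2.imread('pics/t6.png')[60:235,195:435]; b=cv2.imread('pics/s6.png')[80:255,200:440]
cv2.imwrite('pics/c6.png',np.vstack([cv2.resize(x,None,fx=1.7*1.0,fy=1.7,interpolation=cv2.INTER_CUBIC) for x in (a,b)]))
E
```

```text
{'clock': np.float64(40.35), 'ee_pos': array([ 487.056, -188.613,  246.628]), 'contact_force': array([-0.61 ,  0.147, -0.704]), 'finger_gap': np.float64(0.7), 'gripper_force': np.float64(0.0), 'q': array([ 0.202,  0.335,  0.168,  1.747, -0.063,  1.066,  0.455])}
```

View pics/c6.png

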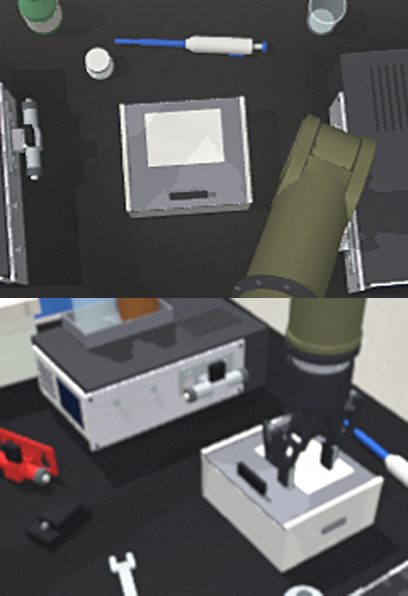

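The final view shows the cover flush shut on the case, at (188,150), and the new column hanging level on the pump, at (30,138) from above and (215,383) from the side. The arm touches nothing.

```bash
python3 -c "
from station import r
print(r.job_done())"
```

```text
the job is handed in; nothing more can be done
None
```

The job is handed in, with no verdict returned: both old columns were upright in the case when I last saw inside, the cover is shut, the new column hangs home on the pump's far studs, and I left the mixer alone.

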